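# Put the electrode bars away in the drying block

### The arm

A 6-joint arm with a two-finger parallel gripper is mounted at the origin on the work surface. World frame = base frame: x ahead of the robot, y to its left, z up, the work surface at z = 0. Lengths are in m, angles in rad, forces in N, time in s.
With the tool pointing down it reaches from about 0.35 to 0.975 m from the base axis. Payload 4.9 kg.
Tool frame: the origin (TCP) lies on the centre line of the jaws, within the pads' length; the fingertips stand manip.tcp_to_tips ahead of it and the grasp point (between the pads) lies 11 mm behind it (manip.tcp_to_tips is the distance from the TCP to the fingertips, in m); x points along the fingers, y is the direction in which the jaws open and shut, and the axes are right-handed (so a half turn about x gives the same grasp; the last joint's range is limited). The gripper opens to 85 mm and grips with 20 to 120 N. Pads are 22 mm wide; open, the fingers measure 114 mm over their backs; the gripper's body (76 mm by 85 mm) begins 54 mm behind the grasp point. The pads swing forward as they close: fully open they stand 13 mm farther back than shut.
Start: joints at [-1.392, 0.053, 1.613, -0, 1.476, -0.119], TCP at [0.183, -0.597, 0.209] pointing down, gripper open.
Joint ranges: [-3.01, 3.01], [-1.01, 2.22], [0.06, 2.58], [-1.02, 4.17], [0.09, 2.62], [-3.14, 3.14]. Speed limits (rad/s): [2.57, 2.57, 3.14, 3.14, 3.14, 3.14].

### API

Orientations are given as a unit quaternion [w, x, y, z].
In Python, from plant import status, imaging, workorder, manip gives the robot as it stands.
- The arm moves only by the tool carry_out, never from a script. Its argument "moves" is one flat list of numbers, 5 for each row, row after row: the opening, from 0 (shut) to 1 (fully open), then the shift along the tool's x, y, z in cm, then the turn about the tool's x in rad. In form: [claw, tx, ty, tz, twist, claw, tx, ty, tz, twist, ...]. A call has 1 to 12 rows; each row is the pose to reach, as a shift and turn from the pose commanded when the call began, along the tool's axes at that moment; what a row does not reach only later rows make up. A row lasts 1/12 s, in which the tool goes at most 41.7 mm and 7.16 degrees, less where a joint would pass 70% of its speed; a pose out of reach is approached as far as the arm can. A call with a gripper value outside its range is refused whole. The fingers move at their own pace and stop on an object; the grip force is fixed at half the most. Time passes only in rows, so rows that repeat a pose let the fingers close. It gives the time, the measured TCP pose, the force and the opening at its end, in the units of the state.
- status.state(): the state, without advancing time (a new reading comes with each control period).
- imaging.grab_frame(name): name is "side" or "top"; returns the picture (400x640x3 uint8, red, green, blue); there is no depth.
- imaging.camera_info(name): a dict with "K" (3x3 intrinsics, pixels), "dist" ([k1, k2, p1, p2, k3] as OpenCV has them; the pictures are not rectified), "R" (3x3) and "t" (3): a world point X has camera coordinates R X + t. Camera axes: x right, y down, z forward; pixel columns grow to the right and rows downward; lengths in m; the calibration is good to about 2 mm. A picture is of the moment at which its call begins. camera_info takes no time and is no camera call.
- workorder.job_done(): hands the job in, once; it reports no verdict.
The state is a dict: "time": time; "joint_pos": joint angles; "joint_vel": joint speeds; "joint_efforts": joint torques, N m; "tool_pos": TCP position; "tool_rot": TCP orientation; "contact_force": force on the tool from outside, world axes, zero at the start; "ft_torque": the same for the moment, N m; "gripper_width": opening from 0.0 (shut) to 1.0 (fully open).
Only numpy, scipy, OpenCV 4.12 (cv2) and the standard library are available. Lean on these libraries where they do the work, as an engineer would, in place of code of your own. Each camera call takes 0.05 s, during which the arm holds its last target.

### The job

Put the electrode bars away in the blue drying block: first unscrew the white vent cap on its top fully, so that trapped air can escape, then push every electrode bar lying on the bench, narrow end first, fully home to the bottom of the bore marked with its own colour, and only when all are in screw the vent cap tight again. The bars are too long to go in with a single hold, so take hold again further back as needed; leave the glassware where it stands.

Things in the scene. Friction and masses are not known exactly. Their poses are not given: they have to be found in the camera images.
- copper_center (a point): Centre of the copper (orange-brown metal) electrode bar: square section 18 x 18 mm, 170 mm long, loose, lying flat on the bench at the start (centre 9 mm up). Its x axis runs along the bar towards the narrowed end (last 12 mm, stepped down to 14 then 10 mm square), plain rear end 85 mm behind the centre. Mass about 0.47 kg. None if absent in this run.
- zinc_center (a point): Centre of the zinc (silvery metal) electrode bar: square section 18 x 18 mm, 170 mm long, loose, lying flat on the bench at the start (centre 9 mm up). Its x axis runs along the bar towards the narrowed end (last 12 mm, stepped down to 14 then 10 mm square), plain rear end 85 mm behind the centre. Mass about 0.38 kg. None if absent in this run.
- carbon_center (a point): Centre of the carbon (black) electrode bar: square section 18 x 18 mm, 170 mm long, loose, lying flat on the bench at the start (centre 9 mm up). Its x axis runs along the bar towards the narrowed end (last 12 mm, stepped down to 14 then 10 mm square), plain rear end 85 mm behind the centre. Mass about 0.11 kg. None if absent in this run.
- copper_tip (a point): Tip of the narrow end of the copper bar, on its long axis, 85 mm ahead of its centre. None if absent.
- zinc_tip (a point): Tip of the narrow end of the zinc bar, on its long axis, 85 mm ahead of its centre. None if absent.
- carbon_tip (a point): Tip of the narrow end of the carbon bar, on its long axis, 85 mm ahead of its centre. None if absent.
- copper_bore (a point): Centre of the mouth of the copper bar's bore in the block's front face, 60 mm above the bench; x points level straight into the bore, z up. Rim and a 30 mm tab above it on the block's top have the bar's colour. Square bore 22 x 22 mm (lead-in 32 mm wide at the face, over 10 mm), 154 mm deep, closed flat bottom: a bar that is home stands out 16 mm from the face.
- zinc_bore (a point): Centre of the mouth of the zinc bar's bore in the block's front face, 60 mm above the bench; x points level straight into the bore, z up. Rim and a 30 mm tab above it on the block's top have the bar's colour. Square bore 22 x 22 mm (lead-in 32 mm wide at the face, over 10 mm), 154 mm deep, closed flat bottom: a bar that is home stands out 16 mm from the face.
- carbon_bore (a point): Centre of the mouth of the carbon bar's bore in the block's front face, 60 mm above the bench; x points level straight into the bore, z up. Rim and a 30 mm tab above it on the block's top have the bar's colour. Square bore 22 x 22 mm (lead-in 32 mm wide at the face, over 10 mm), 154 mm deep, closed flat bottom: a bar that is home stands out 16 mm from the face.
- block: Blue drying block with clear top, fixed, front face towards the robot (-x): 170 mm deep (x), 210 mm wide (y), 85 mm high; origin at the centre of its underside. Three parallel level bores, 66 mm apart: copper at +y, zinc in the middle, carbon at -y; their mouths are 85 mm in front (-x) of the origin.
- vent_cap (a joint): Angle (rad) of the white captive quarter-turn screw cap on the block's top, over the middle bore, 115 mm behind the front face, turning about an upright axis: 0 = tight (hard stop), grows anticlockwise seen from above, 1.6 = fully unscrewed (hard stop). Stays where it is left; takes about 0.06 N m to turn. Starts at 0 to 0.2.
- vent_cap_grip (a point): On the cap's axis, half-way up its grip wing, 128 mm above the bench. The wing is an upright bar 52 mm long, 14 mm thick, 26 mm high (13 mm either way from here) on a round skirt 54 mm wide. x runs along the wing and turns with it (red mark at its -x end); at joint value 0 it points the way the bores run.
- beaker_mid (a point): Empty glass beaker, 64 mm wide, 85 mm high; a bystander on the bench, to be left alone. Point half-way up on its axis.
- dropper_mid (a point): Small amber bottle, 34 mm wide, 75 mm high; a bystander on the bench, to be left alone. Point half-way up on its axis.
- petri_mid (a point): Glass petri dish, 90 mm wide, 18 mm high; a bystander on the bench, to be left alone. Point half-way up on its axis.
- flask_mid (a point): Conical flask, 72 mm wide, 108 mm high; a bystander on the bench, to be left alone. Point half-way up on its axis.
- jar_mid (a point): White jar with black lid, 56 mm wide, 75 mm high; a bystander on the bench, to be left alone. Point half-way up on its axis.
- redcap_mid (a point): Bottle with red cap, 52 mm wide, 140 mm high; a bystander on the bench, to be left alone. Point half-way up on its axis.
Not all that is in view belongs to the job. Leave any yellow look-alike of the part that bears copper_center alone. What is shaped like the part that bears carbon_center but green is not meant.

How it is judged:
On the way, in this order (a step that is already met when the one before it is completed fails the run):
1. the vent cap is unscrewed (at least 1.3 rad) (value of joint vent_cap above 1.3 rad), for 0.2 s.
2. every bar present is fully home in its own bore while the vent cap is still open (x of copper_center in the frame of copper_bore above 0.064 m and y of copper_center in the frame of copper_bore between -0.007 and 0.007 m and z of copper_center in the frame of copper_bore between -0.007 and 0.007 m and x of copper_tip in the frame of copper_bore above 0.148 m and x of zinc_center in the frame of zinc_bore above 0.064 m and y of zinc_center in the frame of zinc_bore between -0.007 and 0.007 m and z of zinc_center in the frame of zinc_bore between -0.007 and 0.007 m and x of zinc_tip in the frame of zinc_bore above 0.148 m and x of carbon_center in the frame of carbon_bore above 0.064 m and y of carbon_center in the frame of carbon_bore between -0.007 and 0.007 m and z of carbon_center in the frame of carbon_bore between -0.007 and 0.007 m and x of carbon_tip in the frame of carbon_bore above 0.148 m and value of joint vent_cap above 1.1 rad), for 0.2 s.
3. the vent cap is screwed tight again (value of joint vent_cap below 0.1 rad), for 0.2 s.
At the end, for the whole second after the job is handed in: Every bar present is at rest in the bore of its own colour, narrow end in, within 5 mm of the bottom (rear end standing out about 16 mm, at most 21 mm), and the vent cap is screwed tight (below 0.1 rad) (x of copper_center in the frame of copper_bore above 0.064 m and y of copper_center in the frame of copper_bore between -0.007 and 0.007 m and z of copper_center in the frame of copper_bore between -0.007 and 0.007 m and x of copper_tip in the frame of copper_bore above 0.148 m and x of zinc_center in the frame of zinc_bore above 0.064 m and y of zinc_center in the frame of zinc_bore between -0.007 and 0.007 m and z of zinc_center in the frame of zinc_bore between -0.007 and 0.007 m and x of zinc_tip in the frame of zinc_bore above 0.148 m and x of carbon_center in the frame of carbon_bore above 0.064 m and y of carbon_center in the frame of carbon_bore between -0.007 and 0.007 m and z of carbon_center in the frame of carbon_bore between -0.007 and 0.007 m and x of carbon_tip in the frame of carbon_bore above 0.148 m and value of joint vent_cap below 0.1 rad and linear speed of each of copper, zinc, carbon below 0.02 m/s); the robot touches nothing.
It fails at once if glassware knocked over or pushed more than 5 cm aside (distance of any of beaker_mid, dropper_mid, petri_mid, flask_mid, jar_mid, redcap_mid from where it was at the start of the episode above 0.05 m or angle between any of beaker_mid, dropper_mid, petri_mid, flask_mid, jar_mid, redcap_mid's own z axis and vertical above 0.6 rad).
Of copper, zinc, carbon only 2 to 3 are there at a start; the rules pass over those that are not, and their reading is None.
At some moment in a run one of copper, zinc, carbon may be knocked a few centimetres aside while the robot is not near it.
Once in a run the grip may slacken for a moment while it holds something.
It also fails if it takes over 210 s, if anything falls off the work surface, if the arm or the gripper's body presses on something with over 40 N, if the wrist force passes 120 N, or if a joint passes its speed limit or range.

## Working session

There is one attempt and no reset: what is moved stays moved. The work goes in short steps, Python scripts to look and compute and a tool call to move; the robot and the scene stay as the last step left them, time stands still between calls to the robot, and variables do not carry over. Pictures are saved under pics/ and viewed, and the job is handed in when it is done.

Besides the shell and the picture viewer there is one more tool, called by a JSON object that holds its "op" and its "data". carry_out: Moves the arm, as the interface text tells. Its arguments: {"type":"object","properties":{"moves":{"type":"array","items":{"type":"number"}}},"required":["moves"]}

```bash
ls; mkdir -p pics
python3 - <<'E'
from plant import status, imaging, workorder, manip
import cv2,numpy as np
print(status.state()); print([ (a,getattr(manip,a)) for a in dir(manip) if a[0]!='_'])
for n in("side","top"):
    im=imaging.grab_frame(n); cv2.imwrite(f"pics/{n}0.png",im[...,::-1])
    c=imaging.camera_info(n); print(n,{k:np.round(v,4).tolist() for k,v in c.items()})
E
```

```text
pics
{'time': 0.0, 'joint_pos': array([-1.39195541e+00,  5.33481111e-02,  1.61432416e+00,  7.42951882e-06,
        1.47599595e+00, -1.19011047e-01]), 'joint_vel': array([ 0.00202268, -0.00013056,  0.00027943,  0.00084235, -0.00018218,
       -0.00026865]), 'joint_efforts': array([-5.15281699e-04, -3.93682837e+01, -3.70177174e+01, -1.12073419e-04,
        7.12594439e-03, -3.05260073e-06]), 'tool_pos': array([ 0.18329121, -0.59680766,  0.20785048]), 'tool_rot': array([-0.10418386, -0.69926015, -0.10565101,  0.69929882]), 'contact_force': array([ 0.20658816,  0.00661934, -0.31964797]), 'ft_torque': array([-0.03325384,  0.01050016, -0.01851048]), 'gripper_width': 0.998141241279076}
[('IKError', <class 'plant.IKError'>), ('tcp_to_tips', 0.008)]
side {'K': [[368.4011, 0.0, 315.045], [0.0, 368.4011, 201.479], [0.0, 0.0, 1.0]], 'dist': [-0.0861, 0.0, 0.0, 0.0, 0.0], 'R': [[-0.9871, -0.1594, 0.0173], [-0.1344, 0.7637, -0.6314], [0.0874, -0.6256, -0.7752]], 't': [0.5124, 0.1563, 1.0077]}
top {'K': [[464.6472, 0.0, 324.7238], [0.0, 464.6472, 203.4021], [0.0, 0.0, 1.0]], 'dist': [-0.0418, 0.0, 0.0, 0.0, 0.0], 'R': [[0.0297, -0.9993, -0.0234], [-0.9895, -0.0261, -0.1423], [0.1416, 0.0274, -0.9895]], 't': [-0.0252, 0.5559, 1.2832]}
```

View pics/side0.png

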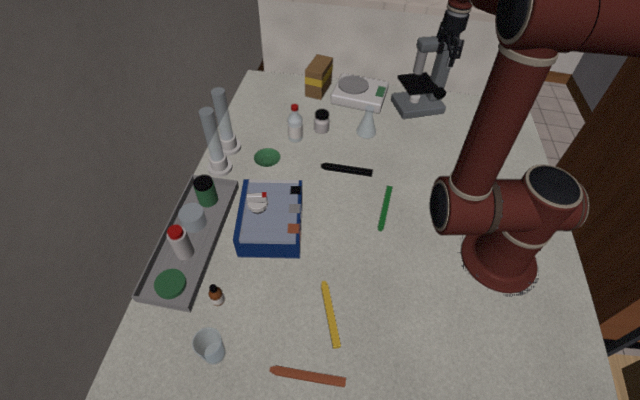

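View pics/top0.png

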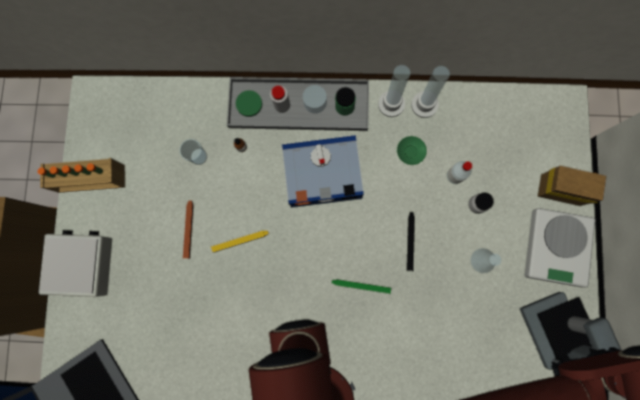

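```bash
cat > h.py <<'E'
import cv2,numpy as np
from plant import status, imaging, workorder, manip
def grab(n,save=None):
    im=imaging.grab_frame(n)
    if save: cv2.imwrite("pics/"+save,im[...,::-1])
    return im
def px2w(n,uv,z):
    c=imaging.camera_info(n);K,d,R,t=[np.array(c[k],float) for k in("K","dist","R","t")]
    p=cv2.undistortPoints(np.array(uv,float).reshape(-1,1,2),K,d).reshape(-1,2)
    r=np.c_[p,np.ones(len(p))]@R; o=-R.T@t
    return o+r*((z-o[2])/r[:,2])[:,None]
def w2px(n,X):
    c=imaging.camera_info(n);K,d,R,t=[np.array(c[k],float) for k in("K","dist","R","t")]
    return cv2.projectPoints(np.array(X,float).reshape(-1,3),cv2.Rodrigues(R)[0],t,K,d)[0].reshape(-1,2)
def crop(im,x0,y0,x1,y1,s,name):
    cv2.imwrite("pics/"+name,cv2.resize(im[y0:y1,x0:x1,::-1],None,fx=s,fy=s,interpolation=cv2.INTER_CUBIC))
E
python3 - <<'E'
from h import *
t=cv2.imread("pics/top0.png")[...,::-1];s=cv2.imread("pics/side0.png")[...,::-1]
crop(t,270,125,370,215,6,"c1.png"); crop(s,225,170,315,270,6,"c2.png")
crop(t,170,190,280,270,6,"c3.png"); crop(t,320,200,430,300,5,"c4.png")
E
```

```text
(no output)
```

View pics/c1.png

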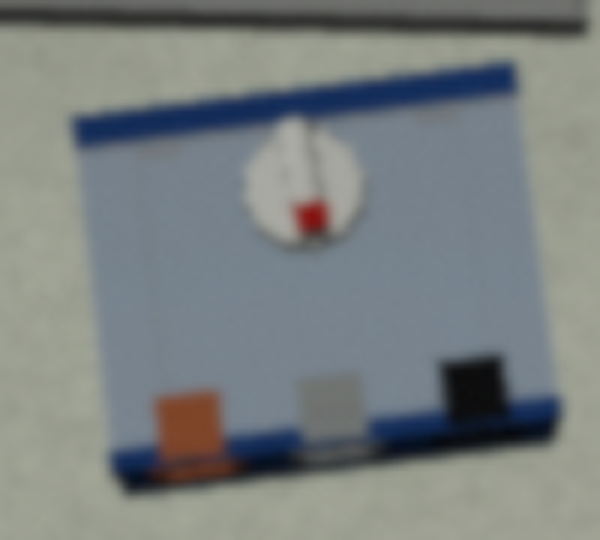

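View pics/c2.png

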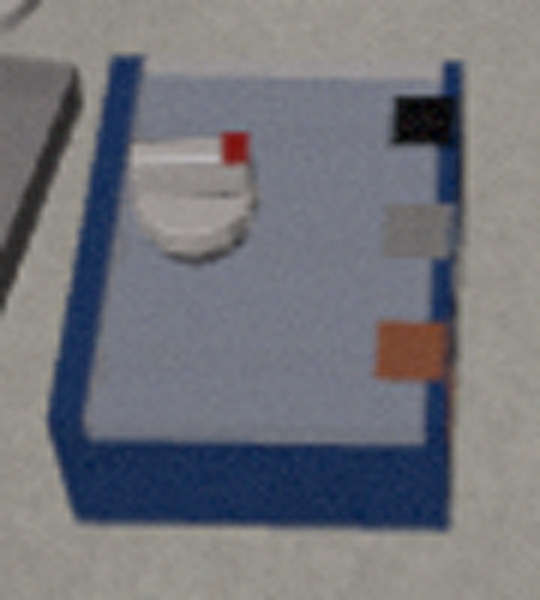

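View pics/c3.png

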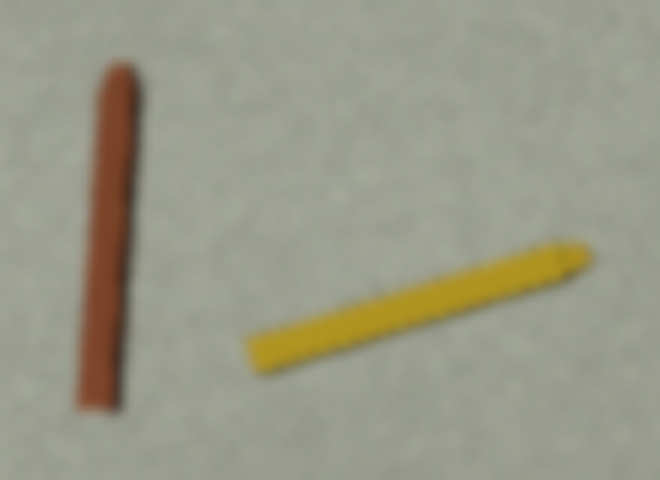

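View pics/c4.png

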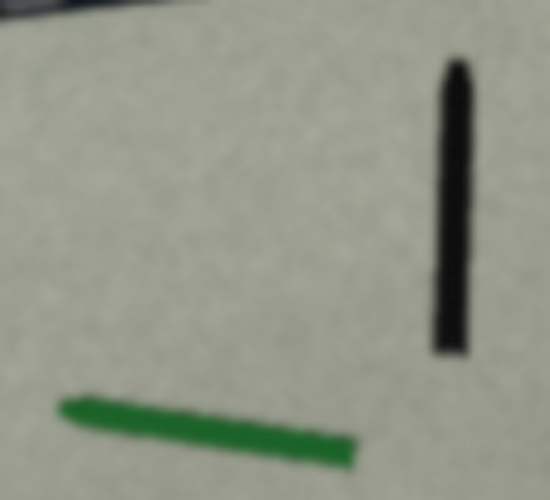

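```bash
cat > m.py <<'E'
from h import *
def cen(im,m):
    n,l,st,c=cv2.connectedComponentsWithStats(m.astype(np.uint8))
    return [(c[i],st[i]) for i in range(1,n) if st[i][4]>20]
t=cv2.imread("pics/top0.png")[...,::-1];s=cv2.imread("pics/side0.png")[...,::-1]
q=np.array([[75,118],[515,65],[560,400],[113,455]])/6+[270,125]-0.4
w=px2w("top",q,.085);print("top corners",w.round(4).tolist())
print("edges",[np.linalg.norm(w[i]-w[i-1]).round(4) for i in range(4)])
tabs=np.array([[188,425],[334,408],[475,388]])/6+[270,125]-.4
w=px2w("top",tabs,.085);print("tabs top",w.round(4).tolist())
tabs=np.array([[411,351],[418,230],[422,120]])/6+[225,170]-.4
w=px2w("side",tabs,.085);print("tabs side",w.round(4).tolist())
q=np.array([[110,57],[462,62],[449,445],[52,415]])/6+[225,170]-.4
print("corners side BR,FR,FL,BL",px2w("side",q,.085).round(4).tolist())
print("cap side", px2w("side",np.array([[190,150]])/6+[225,170]-.4,.141),px2w("top",np.array([[304,168]])/6+[270,125]-.4,.141))
# bars
for n,im in(("top",t),("side",s)):
    i=im.astype(int);r,g,b=i[...,0],i[...,1],i[...,2]
    for nm,m in(("copper",(r>80)&(r>1.5*g)&(r>1.5*b)),("carbon",(r<45)&(g<45)&(b<45))):
        k=np.zeros(m.shape,bool)
        if n=="top": 
            if nm=="copper":k[190:270,170:210]=1
            else:k[200:280,395:425]=1
        else:
            if nm=="copper":k[355:395,260:355]=1
            else:k[155:182,315:380]=1
        m=(m&k).astype(np.uint8)
        cs=max(cv2.findContours(m,cv2.RETR_EXTERNAL,cv2.CHAIN_APPROX_NONE)[0],key=cv2.contourArea)
        W=px2w(n,cs.reshape(-1,2),.012)[:,:2].astype(np.float32)
        rect=cv2.minAreaRect(W);ys,xs=np.nonzero(m);P=px2w(n,np.c_[xs,ys],.012)[:,:2];mu=P.mean(0)
        ev=np.linalg.eigh(np.cov((P-mu).T))[1][:,1];ev*=np.sign(ev[0]);pr=(P-mu)@ev
        print(n,nm,"mean",mu.round(4),"mid",(mu+ev*(pr.max()+pr.min())/2).round(4),"yaw",np.arctan2(ev[1],ev[0]).round(4),"len",(np.ptp(pr)).round(3),np.ptp((P-mu)@[-ev[1],ev[0]]).round(3))
E
python3 m.py
```

```text
top corners [[0.7144, 0.1139, 0.085], [0.7447, -0.0912, 0.085], [0.5864, -0.115, 0.085], [0.5555, 0.0894, 0.085]]
edges [np.float64(0.1608), np.float64(0.2073), np.float64(0.1601), np.float64(0.2068)]
tabs top [[0.5703, 0.0555, 0.085], [0.58, -0.0114, 0.085], [0.591, -0.0759, 0.085]]
tabs side [[0.5693, 0.0564, 0.085], [0.5792, -0.0095, 0.085], [0.5902, -0.0745, 0.085]]
corners side BR,FR,FL,BL [[0.7462, -0.0879, 0.085], [0.5784, -0.1141, 0.085], [0.5441, 0.1008, 0.085], [0.7127, 0.1152, 0.085]]
cap side [[0.67475945 0.00731366 0.141     ]] [[0.67849332 0.00360832 0.141     ]]
top copper mean [0.4723 0.3882] mid [0.4737 0.3882] yaw -0.001 len 0.161 0.015
top carbon mean [ 0.4562 -0.2575] mid [ 0.4586 -0.2575] yaw -0.0229 len 0.161 0.014
side copper mean [0.4723 0.391 ] mid [0.4741 0.391 ] yaw -0.0028 len 0.167 0.019
side carbon mean [ 0.4557 -0.253 ] mid [ 0.4572 -0.253 ] yaw -0.0287 len 0.163 0.029
```

```bash
cat >> h.py <<'E'
from scipy.spatial.transform import Rotation as Ro
def Rt():
    q=status.state()["tool_rot"];return Ro.from_quat([q[1],q[2],q[3],q[0]]).as_matrix()
def plan(target,jawyaw=None,fr=None):
    """shift cm in tool axes, twist to make jaw (tool y) line at jawyaw (mod pi)"""
    s=status.state();R=Rt();d=R.T@(np.array(target)-s["tool_pos"])*100
    o={"shift":d.round(2).tolist()}
    if jawyaw is not None:
        cur=np.arctan2(R[1,1],R[0,1]);dy=(jawyaw-cur+np.pi/2)%np.pi-np.pi/2
        # twist about tool x (down): world yaw change = -twist if x down
        o["twist"]=round(float(dy*np.sign(R[2,0])),3)
    o["q"]=s["joint_pos"].round(2).tolist();o["tcp"]=s["tool_pos"].round(4).tolist();o["w"]=round(s["gripper_width"],3);o["F"]=s["contact_force"].round(1).tolist();o["t"]=round(s["time"],2);o["jaw"]=round(float(np.arctan2(R[1,1],R[0,1])),3)
    return o
E
python3 - <<'E'
from h import *
print(Rt().round(3))
w=px2w("top",np.array([[312,218],[292,122],[300,168]])/6+[270,125]-.4,.141);d=w[1]-w[0];print(w,np.arctan2(d[1],d[0]))
w=px2w("side",np.array([[232,140],[135,146]])/6+[225,170]-.4,.141);d=w[1]-w[0];print(w,np.arctan2(d[1],d[0]))
print(plan([.6765,.0055,.25],np.pi/2+.21))
E
```

```text
[[-0.     0.293 -0.956]
 [ 0.002 -0.956 -0.293]
 [-1.    -0.002 -0.   ]]
[[ 6.55797173e-01 -6.52898172e-04  1.41000000e-01]
 [ 6.99444140e-01  9.62138460e-03  1.41000000e-01]
 [ 6.78451250e-01  5.38857940e-03  1.41000000e-01]] 0.2311863645734565
[[ 0.65827767 -0.0013511   0.141     ]
 [ 0.69882408  0.00924224  0.141     ]] 0.25555211461628946
{'shift': [-4.1, -43.12, -64.83], 'twist': 0.088, 'q': [-1.39, 0.05, 1.61, 0.0, 1.48, -0.12], 'tcp': [0.1833, -0.5969, 0.208], 'w': 0.998, 'F': [0.6, -0.6, -0.7], 't': 0.1, 'jaw': -1.273}
```

{"op": "carry_out", "data": {"moves": [1,-4.1,-43.1,-64.8,0.06,1,-4.1,-43.1,-64.8,0.06,1,-4.1,-43.1,-64.8,0.06,1,-4.1,-43.1,-64.8,0.06,1,-4.1,-43.1,-64.8,0.06,1,-4.1,-43.1,-64.8,0.06,1,-4.1,-43.1,-64.8,0.06,1,-4.1,-43.1,-64.8,0.06,1,-4.1,-43.1,-64.8,0.06,1,-4.1,-43.1,-64.8,0.06,1,-4.1,-43.1,-64.8,0.06,1,-4.1,-43.1,-64.8,0.06]}}

```text
time: 1.1
tool_pos: [0.5004, -0.2091, 0.2352]
tool_rot: [-0.084, -0.702, -0.084, 0.702]
contact_force: [0.5, -0.6, -0.4]
gripper_width: 1.0
```

```bash
python3 -c "
from h import *
print(plan([.6765,.0055,.18],-1.331))"
```

```text
{'shift': [5.51, -16.71, -22.17], 'twist': -0.002, 'q': [-0.53, -0.16, 1.77, -0.0, 1.53, 0.8], 'tcp': [0.5004, -0.2091, 0.2352], 'w': 1.0, 'F': [0.5, -0.6, -0.4], 't': 1.1, 'jaw': -1.333}
```

{"op": "carry_out", "data": {"moves": [1,5.5,-16.7,-22.2,0,1,5.5,-16.7,-22.2,0,1,5.5,-16.7,-22.2,0,1,5.5,-16.7,-22.2,0,1,5.5,-16.7,-22.2,0,1,5.5,-16.7,-22.2,0,1,5.5,-16.7,-22.2,0,1,5.5,-16.7,-22.2,0,1,5.5,-16.7,-22.2,0,1,5.5,-16.7,-22.2,0,1,5.5,-16.7,-22.2,0]}}

```text
time: 2.02
tool_pos: [0.6757, 0.0025, 0.1807]
tool_rot: [0.084, 0.702, 0.083, -0.702]
contact_force: [-0.4, -0.4, 0.1]
gripper_width: 1.0
```

```bash
python3 -c "
from h import *
im=grab('top');crop(im,250,60,400,210,4,'a1.png');im=grab('side');crop(im,200,120,350,270,4,'a2.png')
print(plan([.6765,.0055,.128],-1.331))"
```

```text
{'shift': [5.31, -0.3, -0.14], 'twist': -0.004, 'q': [-0.11, 0.19, 1.51, -0.0, 1.44, 1.23], 'tcp': [0.6758, 0.0023, 0.1811], 'w': 0.999, 'F': [-0.4, 0.3, 0.1], 't': 2.12, 'jaw': -1.335}
```

View pics/a1.png

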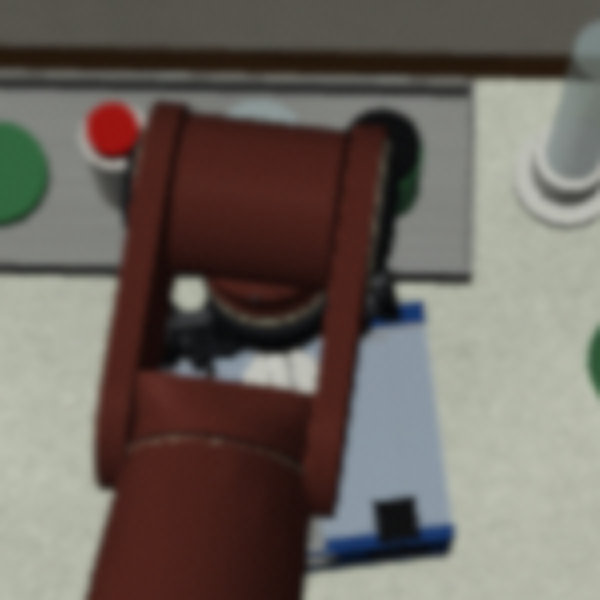

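View pics/a2.png

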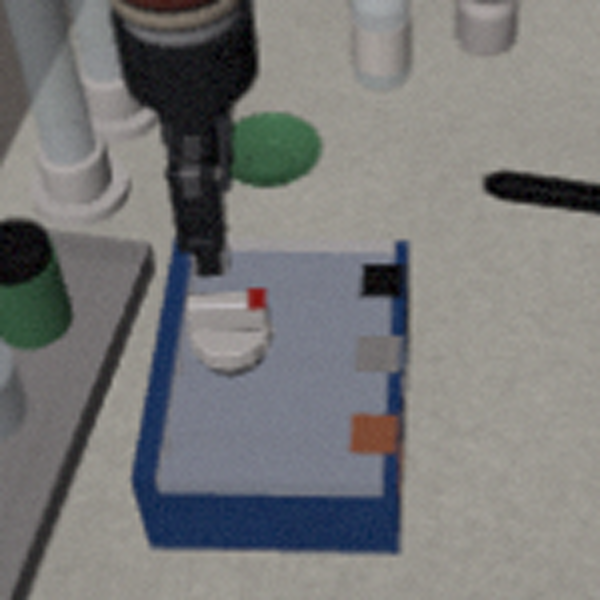

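```bash
python3 -c "
from h import *
s=status.state();R=Rt();p=s['tool_pos'];
print((w2px('side',[p,p+R[:,1]*.045-[0,0,-.005],p-R[:,1]*.045+[0,0,.005]])-[200,120])*4)
print((w2px('side',[[.6765,.0055,.141]])-[200,120])*4)
i=imaging.camera_info('side');print(-i['R'].T@i['t'])"
```

```text
[[218.81264949 250.99073175]
 [219.96415728 194.15177061]
 [215.8579382  300.4441329 ]]
[[223.19147368 295.94343757]]
[0.4386735  0.59273095 0.87106954]
```

```bash
python3 -c "
from h import *
im=grab('side','side1.png');crop(im,220,100,290,220,5,'a3.png')
R=Rt();p=status.state()['tool_pos']
for z in(0,.02,.04):
  print(z,((w2px('side',[p+[0,0,z],p+R[:,1]*.045+[0,0,z],p-R[:,1]*.045+[0,0,z]])-[220,100])*5).round().tolist())
"
```

```text
0 [[173.0, 414.0], [176.0, 349.0], [171.0, 482.0]]
0.02 [[169.0, 387.0], [172.0, 322.0], [166.0, 455.0]]
0.04 [[164.0, 359.0], [167.0, 294.0], [161.0, 428.0]]
```

View pics/a3.png

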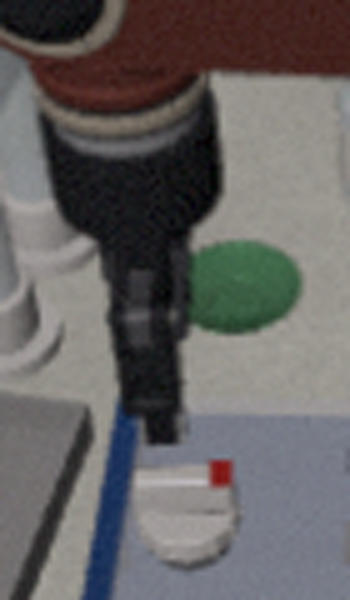

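{"op": "carry_out", "data": {"moves": [1,2,-0.3,-0.1,0,1,4,-0.3,-0.1,0,1,5.3,-0.3,-0.1,0,1,5.3,-0.3,-0.1,0,1,5.3,-0.3,-0.1,0]}}

```text
time: 2.58
tool_pos: [0.6756, 0.0062, 0.1266]
tool_rot: [-0.084, -0.701, -0.084, 0.703]
contact_force: [-0.1, 0.4, -0.3]
gripper_width: 0.997
```

```bash
python3 -c "
from h import *
print(plan([.6765,.0055,.126],-1.331))
im=grab('side');crop(im,220,100,290,220,5,'a4.png')
R=Rt();p=status.state()['tool_pos']
print(((w2px('side',[p+[0,0,.005],p+R[:,1]*.045+[0,0,.005],p-R[:,1]*.045+[0,0,.005]])-[220,100])*5).round().tolist())
"
```

```text
{'shift': [0.06, 0.09, -0.07], 'twist': -0.003, 'q': [-0.1, 0.23, 1.56, -0.0, 1.36, 1.23], 'tcp': [0.6756, 0.0062, 0.1266], 'w': 0.997, 'F': [-0.1, 0.4, -0.3], 't': 2.58, 'jaw': -1.334}
[[180.0, 481.0], [182.0, 417.0], [178.0, 549.0]]
```

View pics/a4.png

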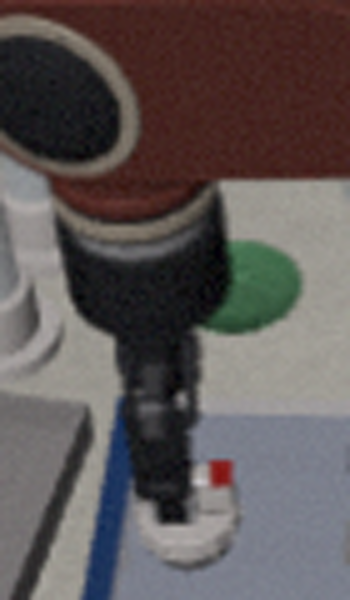

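{"op": "carry_out", "data": {"moves": [0,0.1,0.1,-0.1,0,0,0.1,0.1,-0.1,0,0,0.1,0.1,-0.1,0,0,0.1,0.1,-0.1,0,0,0.1,0.1,-0.1,0,0,0.1,0.1,-0.1,0,0,0.1,0.1,-0.1,0,0,0.1,0.1,-0.1,0,0,0.1,0.1,-0.1,0,0,0.1,0.1,-0.1,0]}}

```text
time: 3.47
tool_pos: [0.6775, 0.0059, 0.1264]
tool_rot: [-0.084, -0.702, -0.084, 0.702]
contact_force: [-0.1, -0.3, -0.2]
gripper_width: -0.002
```

```bash
python3 -c "
from h import *
print(plan([.6765,.0055,.126],-1.331))
im=grab('side');crop(im,220,100,290,220,5,'a5.png')
"
```

```text
{'shift': [0.04, 0.01, 0.11], 'twist': -0.002, 'q': [-0.1, 0.23, 1.55, -0.0, 1.35, 1.23], 'tcp': [0.6775, 0.0059, 0.1264], 'w': -0.002, 'F': [-0.1, -0.3, -0.2], 't': 3.47, 'jaw': -1.333}
```

View pics/a5.png

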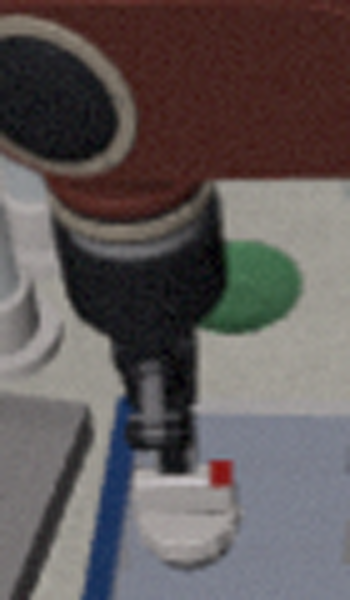

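{"op": "carry_out", "data": {"moves": [1,0,0,0.1,0,1,0,0,0.1,0,1,0,0,0.1,0,1,0,0,0.1,0,1,0,0,0.1,0,1,0,0,0.1,0,1,0.5,0,0.1,0,1,1,0,0.1,0,1,1,0,0.1,0]}}

```text
time: 4.27
tool_pos: [0.6756, 0.0057, 0.1145]
tool_rot: [-0.084, -0.701, -0.084, 0.703]
contact_force: [-0.2, 0.5, -0.1]
gripper_width: 1.001
```

{"op": "carry_out", "data": {"moves": [0,0,0,0,0,0,0,0,0,0,0,0,0,0,0,0,0,0,0,0,0,0,0,0,0,0,0,0,0,0,0,0,0,0,0,0,0,0,0,0,0,0,0,0,0]}}

```text
time: 5.02
tool_pos: [0.6771, 0.0045, 0.117]
tool_rot: [0.084, 0.702, 0.083, -0.702]
contact_force: [1.2, -5.2, 2.2]
gripper_width: 0.126
```

```bash
python3 -c "
from h import *
print(plan([.6765,.0055,.126],-1.331))
im=grab('side');crop(im,220,100,290,220,5,'a6.png')
"
```

```text
{'shift': [-0.9, -0.11, 0.03], 'twist': -0.002, 'q': [-0.1, 0.24, 1.56, -0.0, 1.34, 1.23], 'tcp': [0.6771, 0.0045, 0.117], 'w': 0.126, 'F': [1.2, -5.2, 2.2], 't': 5.02, 'jaw': -1.333}
```

View pics/a6.png

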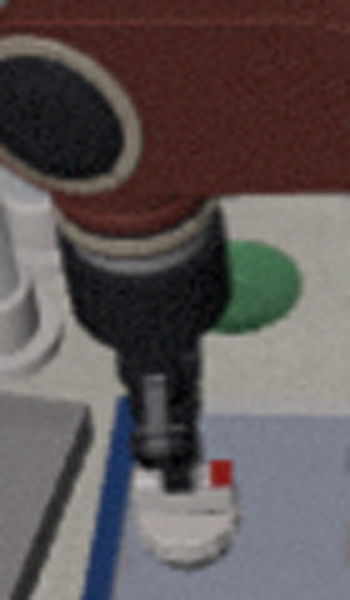

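{"op": "carry_out", "data": {"moves": [1,0,0,0,0,1,0,0,0,0,1,0,0,0,0,1,0,0,0,0,1,0,0,0,0,1,0,0,0,0,1,0.5,0.1,0,0,1,1,0.1,0,0,1,1.2,0.1,0,0,1,1.2,0.1,0,0]}}

```text
time: 5.9
tool_pos: [0.676, 0.0048, 0.1029]
tool_rot: [-0.084, -0.701, -0.084, 0.703]
contact_force: [0.1, -0.1, -0.3]
gripper_width: 0.997
```

```bash
python3 -c "
from h import *
print(plan([.6765,.0045,.1],-1.331))
im=grab('side');crop(im,220,100,290,220,5,'a7.png')
"
```

```text
{'shift': [0.29, 0.04, -0.04], 'twist': -0.002, 'q': [-0.1, 0.25, 1.57, 0.0, 1.32, 1.23], 'tcp': [0.676, 0.0048, 0.1029], 'w': 0.997, 'F': [0.1, -0.1, -0.3], 't': 5.9, 'jaw': -1.333}
```

View pics/a7.png

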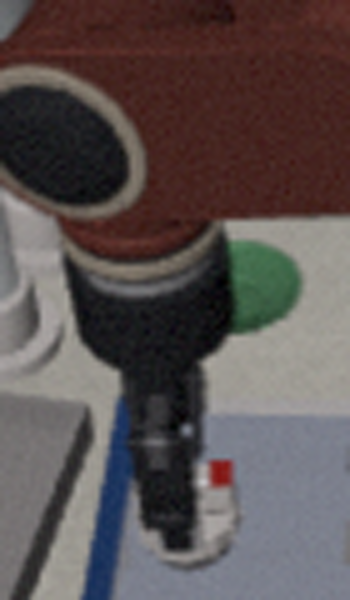

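{"op": "carry_out", "data": {"moves": [0,0,0,0,0,0,0,0,0,0,0,0,0,0,0,0,0,0,0,0,0,0,0,0,0,0,0,0,0,0,0,0,0,0,0,0,0,0,0,0,0,0,0,0,0]}}

```text
time: 6.7
tool_pos: [0.677, 0.0043, 0.1049]
tool_rot: [0.084, 0.702, 0.084, -0.702]
contact_force: [-1.2, -2.4, 2.0]
gripper_width: 0.146
```

```bash
python3 -c "
from h import *
print(plan([.6765,.0045,.1],-1.331))
im=grab('side');crop(im,220,100,290,220,5,'a8.png')
"
```

```text
{'shift': [0.49, -0.04, 0.05], 'twist': -0.002, 'q': [-0.1, 0.25, 1.57, -0.0, 1.32, 1.23], 'tcp': [0.677, 0.0043, 0.1049], 'w': 0.146, 'F': [-1.2, -2.4, 2.0], 't': 6.7, 'jaw': -1.333}
```

View pics/a8.png

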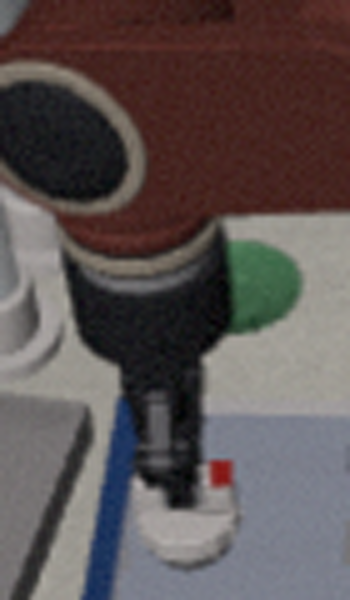

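{"op": "carry_out", "data": {"moves": [0,0,0,0,-0.1,0,0,0,0,-0.2,0,0,0,0,-0.3,0,0,0,0,-0.4,0,0,0,0,-0.5,0,0,0,0,-0.6,0,0,0,0,-0.7,0,0,0,0,-0.8,0,0,0,0,-0.8,0,0,0,0,-0.8]}}

```text
time: 7.58
tool_pos: [0.677, 0.0043, 0.1049]
tool_rot: [-0.35, -0.614, -0.35, 0.614]
contact_force: [-0.8, -1.8, 2.8]
gripper_width: 0.141
```

```bash
python3 -c "
from h import *
s=status.state();print(plan([.6765,.0045,.1],-1.331),s['ft_torque'])
im=grab('side');crop(im,220,100,290,220,5,'a9.png')
"
```

```text
{'shift': [0.49, -0.05, 0.01], 'twist': 0.796, 'q': [-0.1, 0.25, 1.57, -0.0, 1.32, 0.43], 'tcp': [0.677, 0.0043, 0.1049], 'w': 0.141, 'F': [-0.8, -1.8, 2.8], 't': 7.58, 'jaw': -0.535} [-0.42347173  0.21978976  0.10277089]
```

View pics/a9.png

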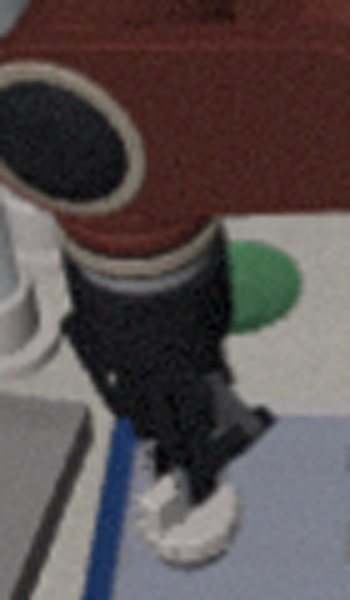

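Wing is following. Another 0.62 rad.

{"op": "carry_out", "data": {"moves": [0,0,0,0,-0.1,0,0,0,0,-0.2,0,0,0,0,-0.3,0,0,0,0,-0.4,0,0,0,0,-0.5,0,0,0,0,-0.6,0,0,0,0,-0.64,0,0,0,0,-0.64,0,0,0,0,-0.64,0,0,0,0,-0.64]}}

```text
time: 8.47
tool_pos: [0.677, 0.0043, 0.1048]
tool_rot: [0.526, 0.473, 0.525, -0.473]
contact_force: [-2.1, -3.3, 4.2]
gripper_width: 0.147
```

```bash
python3 -c "
from h import *
s=status.state();print(plan([.6765,.0045,.1],-1.331),s['ft_torque'])
im=grab('side');crop(im,220,100,290,220,5,'a10.png')
"
```

```text
{'shift': [0.48, -0.04, -0.02], 'twist': 1.436, 'q': [-0.1, 0.25, 1.57, -0.0, 1.32, -0.21], 'tcp': [0.677, 0.0043, 0.1048], 'w': 0.147, 'F': [-2.1, -3.3, 4.2], 't': 8.47, 'jaw': 0.105} [-0.60639789  0.2972599  -0.05567085]
```

View pics/a10.png

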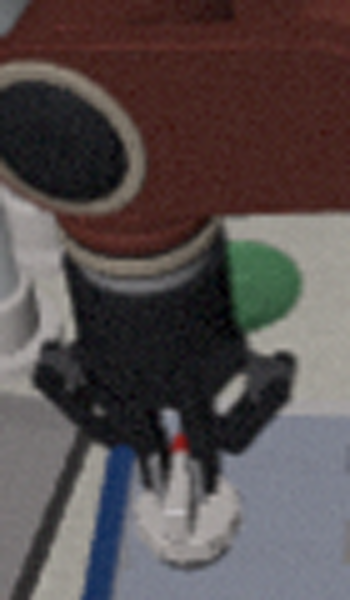

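{"op": "carry_out", "data": {"moves": [1,0,0,0,0,1,0,0,0,0,1,0,0,0,0,1,0,0,0,0,1,0,0,0,0,1,0,0,0,0,1,-3,0,0,0,1,-6,0,0,0,1,-10,0,0,0,1,-12,0,0,0,1,-12,0,0,0]}}

```text
time: 9.43
tool_pos: [0.6802, 0.0045, 0.2328]
tool_rot: [0.53, 0.475, 0.522, -0.47]
contact_force: [1.6, 0.4, 0.8]
gripper_width: 1.0
```

```bash
python3 -c "
from h import *
print(plan([.456,-.255,.12],-1.597))
im=grab('side','s2.png');crop(im,220,100,400,250,4,'a11.png')
"
```

```text
{'shift': [11.03, -25.21, 23.38], 'twist': -1.438, 'q': [-0.1, 0.16, 1.46, 0.0, 1.51, -0.21], 'tcp': [0.6802, 0.0045, 0.2328], 'w': 1.0, 'F': [1.6, 0.4, 0.8], 't': 9.43, 'jaw': 0.107}
```

View pics/a11.png

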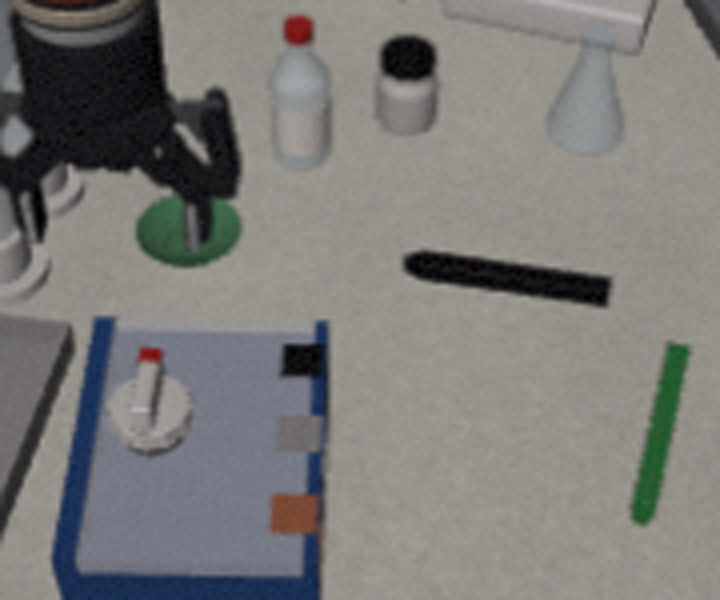

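```bash
python3 -c "
from h import *
print(plan([.432,-.2545,.10],-1.597))
"
```

```text
{'shift': [12.74, -27.42, 23.11], 'twist': -1.438, 'q': [-0.1, 0.16, 1.46, 0.0, 1.51, -0.21], 'tcp': [0.6789, 0.0046, 0.2292], 'w': 0.999, 'F': [-0.3, -0.2, -0.0], 't': 9.48, 'jaw': 0.107}
```

{"op": "carry_out", "data": {"moves": [1,0,-27.4,23.1,1.7,1,0,-27.4,23.1,1.7,1,0,-27.4,23.1,1.7,1,0,-27.4,23.1,1.7,1,0,-27.4,23.1,1.7,1,0,-27.4,23.1,1.7,1,0,-27.4,23.1,1.7,1,0,-27.4,23.1,1.7,1,0,-27.4,23.1,1.7,1,12.7,-27.4,23.1,1.7,1,12.7,-27.4,23.1,1.7,1,12.7,-27.4,23.1,1.7]}}

```text
time: 10.48
tool_pos: [0.4283, -0.2546, 0.0974]
tool_rot: [0.06, 0.705, 0.06, -0.704]
contact_force: [1.3, 0.0, -0.1]
gripper_width: 1.002
```

```bash
python3 -c "
from h import *
print(plan([.432,-.2545,.06],-1.597))
"
```

```text
{'shift': [3.74, 0.06, -0.37], 'twist': 0.196, 'q': [-0.69, -0.16, 2.01, 0.0, 1.29, 0.71], 'tcp': [0.4283, -0.2546, 0.0974], 'w': 1.002, 'F': [1.3, 0.0, -0.1], 't': 10.48, 'jaw': -1.401}
```

{"op": "carry_out", "data": {"moves": [1,2,0.1,-0.4,0.1,1,4,0.1,-0.4,0.2,1,4,0.1,-0.4,0.2,1,4,0.1,-0.4,0.2,1,4,0.1,-0.4,0.2]}}

```text
time: 10.9
tool_pos: [0.4335, -0.2547, 0.06]
tool_rot: [-0.007, 0.707, -0.007, -0.707]
contact_force: [-0.3, -0.4, 0.7]
gripper_width: 1.0
```

```bash
python3 -c "
from h import *
print(plan([.432,-.2545,.015],-1.597))
im=grab('side');crop(im,310,110,400,220,5,'b1.png');im=grab('top');crop(im,350,190,460,290,5,'b2.png')
R=Rt();p=status.state()['tool_pos']
print(((w2px('side',[p+[0,0,.005],p+R[:,1]*.045+[0,0,.005],p-R[:,1]*.045+[0,0,.005]])-[310,110])*5).round().tolist())
"
```

```text
{'shift': [4.5, -0.02, 0.15], 'twist': 0.006, 'q': [-0.68, -0.1, 2.02, 0.0, 1.22, 0.91], 'tcp': [0.4335, -0.2547, 0.06], 'w': 1.0, 'F': [-0.3, -0.4, 0.7], 't': 10.9, 'jaw': -1.591}
[[225.0, 236.0], [233.0, 188.0], [217.0, 287.0]]
```

View pics/b1.png

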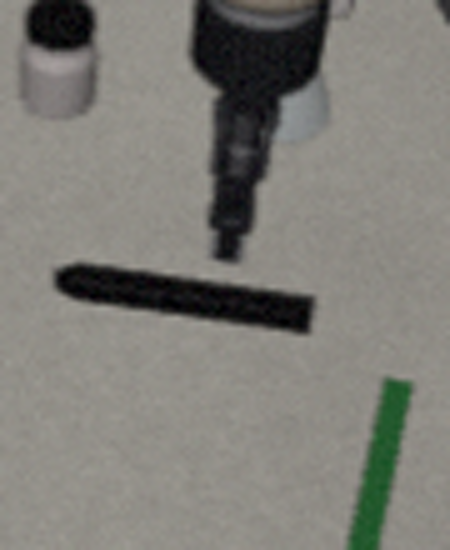

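View pics/b2.png

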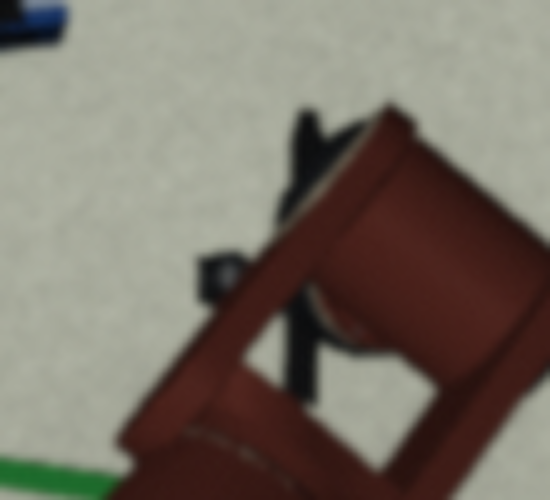

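{"op": "carry_out", "data": {"moves": [1,2,0,0.1,0,1,4,0,0.1,0,1,5.5,0,0.1,0,1,5.5,0,0.1,0,1,5.5,0,0.1,0]}}

```text
time: 11.42
tool_pos: [0.4324, -0.2547, 0.005]
tool_rot: [-0.008, 0.707, -0.008, -0.707]
contact_force: [0.6, 0.4, -1.4]
gripper_width: 0.996
```

```bash
python3 -c "
from h import *
print(plan([.432,-.2545,-.01],-1.597))
im=grab('side');crop(im,310,110,400,220,5,'b3.png')
"
```

```text
{'shift': [1.5, -0.02, 0.04], 'twist': 0.005, 'q': [-0.68, -0.02, 2.05, 0.0, 1.11, 0.91], 'tcp': [0.4324, -0.2547, 0.005], 'w': 0.996, 'F': [0.6, 0.4, -1.4], 't': 11.42, 'jaw': -1.592}
```

View pics/b3.png

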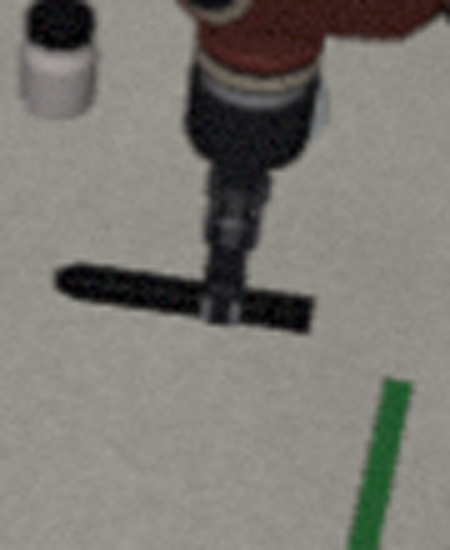

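{"op": "carry_out", "data": {"moves": [0.4,0,0,0,0,0.4,0,0,0,0,0.4,0,0,0,0,0.4,0,0,0,0,0.4,0,0,0,0,0.4,0,0,0,0]}}

```text
time: 11.97
tool_pos: [0.4323, -0.2546, 0.0046]
tool_rot: [-0.008, 0.707, -0.008, -0.707]
contact_force: [0.4, 1.0, 0.6]
gripper_width: 0.4
```

```bash
python3 -c "
from h import *
print(plan([.432,-.2545,-.01],-1.597))
im=grab('side');crop(im,310,110,400,220,5,'b4.png')
print(((w2px('side',[[.432,-.2545+.03,0],[.432,-.2545+.03,.01],[.432,-.2545+.03,.02]])-[310,110])*5).round().tolist())
"
```

```text
{'shift': [1.46, -0.01, 0.03], 'twist': 0.004, 'q': [-0.68, -0.02, 2.05, -0.0, 1.11, 0.91], 'tcp': [0.4323, -0.2546, 0.0046], 'w': 0.4, 'F': [0.4, 1.0, 0.6], 't': 11.97, 'jaw': -1.593}
[[214.0, 344.0], [216.0, 333.0], [217.0, 322.0]]
```

View pics/b4.png

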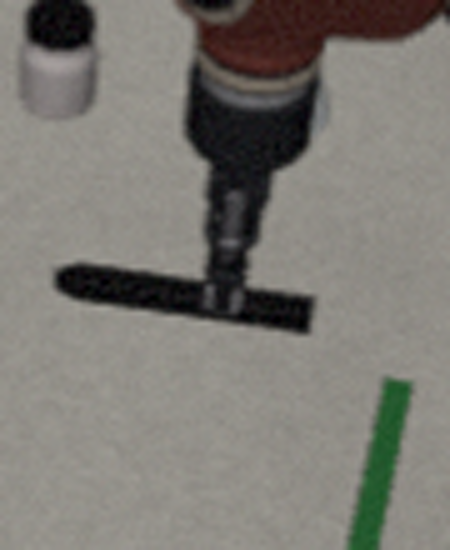

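{"op": "carry_out", "data": {"moves": [0.4,0.4,0,0,0,0.4,0.7,0,0,0,0.4,0.7,0,0,0,0.3,0.7,0,0,0,0,0.7,0,0,0,0,0.7,0,0,0,0,0.7,0,0,0,0,0.7,0,0,0,0,0.7,0,0,0]}}

```text
time: 12.77
tool_pos: [0.4322, -0.2546, -0.0025]
tool_rot: [-0.008, 0.707, -0.008, -0.707]
contact_force: [0.2, -1.2, -0.6]
gripper_width: -0.002
```

```bash
python3 -c "
from h import *
print(plan([.432,-.2545,-.01],-1.597))
im=grab('side');crop(im,310,110,400,220,5,'b5.png')
"
```

```text
{'shift': [0.75, -0.01, 0.02], 'twist': 0.004, 'q': [-0.68, -0.0, 2.05, -0.0, 1.09, 0.91], 'tcp': [0.4322, -0.2546, -0.0025], 'w': -0.002, 'F': [0.2, -1.2, -0.6], 't': 12.77, 'jaw': -1.593}
```

View pics/b5.png

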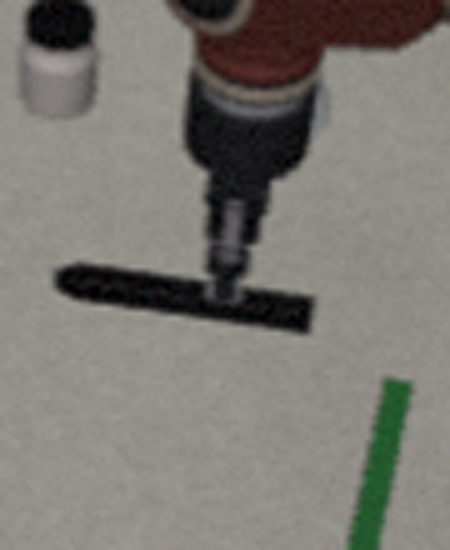

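{"op": "carry_out", "data": {"moves": [0.5,0,0,0,0,0.5,0,0,0,0,0.5,0,0,0,0,0.5,0,0,0,0,0.5,0.5,0,0,0,0.5,1,0,0,0,0.5,1.5,0,0,0,0.5,1.5,0,0,0]}}

```text
time: 13.48
tool_pos: [0.4311, -0.2537, -0.0193]
tool_rot: [0.008, -0.706, 0.007, 0.708]
contact_force: [-0.7, -0.4, -0.4]
gripper_width: 0.501
```

{"op": "carry_out", "data": {"moves": [0,0,0,0,0,0,0,0,0,0,0,0,0,0,0,0,0,0,0,0,0,0,0,0,0,0,0,0,0,0]}}

```text
time: 13.98
tool_pos: [0.4323, -0.2546, -0.0174]
tool_rot: [-0.008, 0.707, -0.008, -0.707]
contact_force: [-0.7, -0.4, 0.1]
gripper_width: 0.193
```

```bash
python3 -c "
from h import *
print(plan([.432,-.2545,-.01],-1.597))
im=grab('side');crop(im,310,110,400,220,5,'b6.png')
"
```

```text
{'shift': [-0.74, -0.01, 0.03], 'twist': 0.004, 'q': [-0.68, 0.02, 2.06, -0.0, 1.06, 0.91], 'tcp': [0.4323, -0.2546, -0.0174], 'w': 0.193, 'F': [-0.7, -0.4, 0.1], 't': 13.98, 'jaw': -1.593}
```

View pics/b6.png

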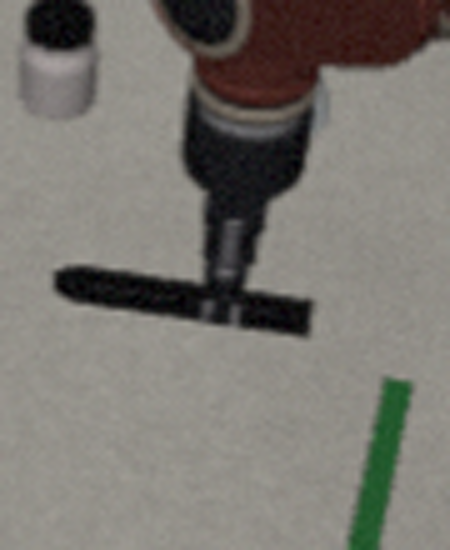

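```bash
cat >> h.py <<'E'
BY=.153
U=np.array([np.cos(BY),np.sin(BY),0]);V=np.array([-np.sin(BY),np.cos(BY),0])
def blk(u,v,z): return U*u+V*v+np.array([0,0,z])
E
python3 -c "
from h import *
print(plan(blk(.426,-.1649,.0336),-1.418))
print(plan(blk(.426,-.1649,.0336)-U*.04,-1.418))
"
```

```text
{'shift': [-5.11, -15.68, -1.04], 'twist': -0.175, 'q': [-0.68, 0.02, 2.06, 0.0, 1.06, 0.91], 'tcp': [0.4323, -0.2546, -0.0174], 'w': 0.195, 'F': [0.8, -0.2, 0.5], 't': 14.03, 'jaw': -1.593}
{'shift': [-5.11, -14.99, 2.9], 'twist': -0.175, 'q': [-0.68, 0.02, 2.06, 0.0, 1.06, 0.91], 'tcp': [0.4323, -0.2546, -0.0174], 'w': 0.195, 'F': [0.8, -0.2, 0.5], 't': 14.03, 'jaw': -1.593}
```

{"op": "carry_out", "data": {"moves": [0,-2,0,0,0,0,-5,0,0,0,0,-5.1,-2,0.5,-0.05,0,-5.1,-5,1,-0.1,0,-5.1,-8,0,-0.175,0,-5.1,-11,-0.5,-0.175,0,-5.1,-14,-1,-0.175,0,-5.1,-15.7,-1,-0.175,0,-5.1,-15.7,-1,-0.175,0,-5.1,-15.7,-1,-0.175,0,-5.1,-15.7,-1,-0.175]}}

```text
time: 14.95
tool_pos: [0.4456, -0.0983, 0.0334]
tool_rot: [-0.054, -0.705, -0.054, 0.705]
contact_force: [0.1, -0.1, -1.3]
gripper_width: 0.19
```

```bash
python3 -c "
from h import *
print(plan(blk(.426,-.1649,.0336),-1.418))
im=grab('side');crop(im,225,150,375,260,5,'b7.png');im=grab('top');crop(im,290,140,400,250,5,'b8.png')
"
```

```text
{'shift': [-0.02, -0.02, -0.06], 'twist': -0.0, 'q': [-0.38, -0.18, 2.14, -0.0, 1.18, 1.04], 'tcp': [0.4456, -0.0983, 0.0334], 'w': 0.19, 'F': [0.1, -0.1, -1.3], 't': 14.95, 'jaw': -1.418}
```

View pics/b7.png

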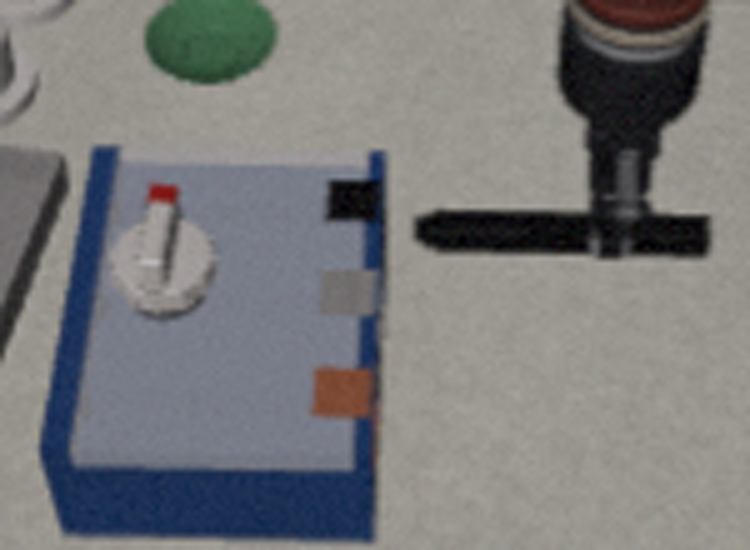

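View pics/b8.png

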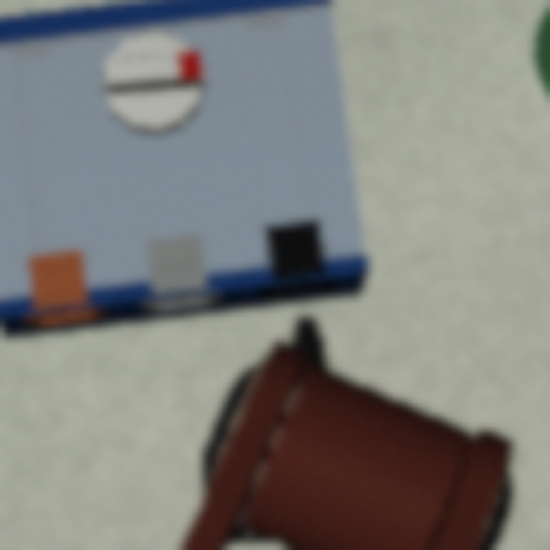

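```bash
python3 -c "
from h import *
p=status.state()['tool_pos'].copy();p[2]=.06
print(((w2px('side',[p+U*.11,p-U*.06])-[225,150])*5).round(),((w2px('top',[p+U*.11])-[290,140])*5).round())
m=blk(.556,-.1649,.06);print(m,((w2px('side',[m,m+[0,0,.025]])-[225,150])*5).round(),((w2px('top',[m,m+[0,0,.025]])-[290,140])*5).round())
"
```

```text
[[414. 225.]
 [709. 230.]] [[302. 319.]]
[ 0.57463636 -0.07823719  0.06      ] [[378. 225.]
 [378. 197.]] [[296. 283.]
 [297. 276.]]
```

{"op": "carry_out", "data": {"moves": [0,0,0,-1,0,0,0,0,-2,0,0,0,0,-2.7,0,0,0,0,-3.4,0,0,0,0,-4,0,0,0,0,-4.5,0,0,0,0,-4.5,0]}}

```text
time: 15.63
tool_pos: [0.4911, -0.0909, 0.0335]
tool_rot: [0.054, 0.705, 0.054, -0.705]
contact_force: [0.5, -0.2, -0.3]
gripper_width: 0.188
```

```bash
python3 -c "
from h import *
print(plan(blk(.426,-.1649,.0336),-1.418),status.state()['ft_torque'])
im=grab('side');crop(im,225,150,375,260,5,'b9.png')
"
```

```text
{'shift': [-0.01, 0.02, 4.55], 'twist': 0.0, 'q': [-0.33, -0.07, 2.04, 0.0, 1.17, 1.09], 'tcp': [0.4911, -0.0909, 0.0335], 'w': 0.188, 'F': [0.5, -0.2, -0.3], 't': 15.63, 'jaw': -1.418} [-0.08488555  0.01972452  0.02370779]
```

View pics/b9.png

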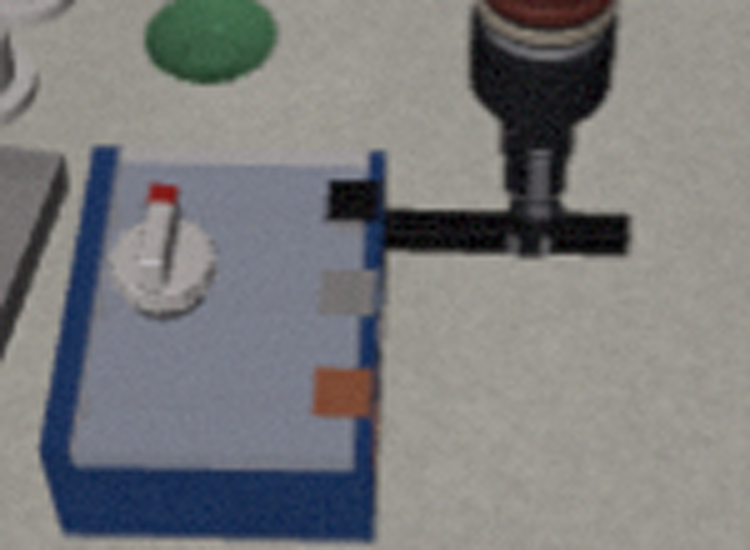

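Going in free. Continue to ~6 cm more.

{"op": "carry_out", "data": {"moves": [0,0,0,-0.7,0,0,0,0,-1.4,0,0,0,0,-2.1,0,0,0,0,-2.8,0,0,0,0,-3.5,0,0,0,0,-4.2,0,0,0,0,-4.9,0,0,0,0,-5.6,0,0,0,0,-6.2,0,0,0,0,-6.2,0]}}

```text
time: 16.52
tool_pos: [0.5527, -0.0814, 0.0337]
tool_rot: [0.054, 0.705, 0.054, -0.705]
contact_force: [-0.6, -0.0, -0.0]
gripper_width: 0.194
```

```bash
python3 -c "
from h import *
print(plan(blk(.426,-.1649,.0336),-1.418),status.state()['ft_torque'])
im=grab('side');crop(im,225,150,375,260,5,'b10.png')
"
```

```text
{'shift': [-0.0, 0.01, 10.79], 'twist': 0.0, 'q': [-0.28, 0.07, 1.9, 0.0, 1.17, 1.14], 'tcp': [0.5527, -0.0814, 0.0337], 'w': 0.194, 'F': [-0.6, -0.0, -0.0], 't': 16.52, 'jaw': -1.418} [-0.01168093 -0.0124057  -0.00979132]
```

View pics/b10.png

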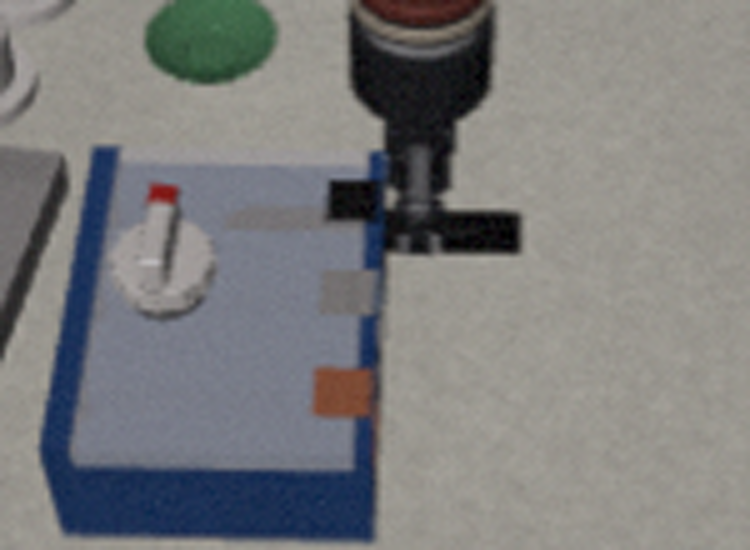

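{"op": "carry_out", "data": {"moves": [0.4,0,0,0,0,0.4,0,0,0,0,0.4,0,0,0,0,0.4,0,0,2,0,0.4,0,0,4,0,0.4,0,0,4,0,0,0,0,4,0,0,0,0,4,0,0,0,0,4,0,0,0,0,4,0,0,0,0,4,0]}}

```text
time: 17.48
tool_pos: [0.512, -0.0877, 0.0336]
tool_rot: [-0.054, -0.705, -0.054, 0.705]
contact_force: [-3.6, -0.7, 3.2]
gripper_width: 0.186
```

```bash
python3 -c "
from h import *
print(plan(blk(.426,-.1649,.0336),-1.418),status.state()['ft_torque'])
im=grab('side');crop(im,225,150,375,260,5,'b11.png')
"
```

```text
{'shift': [0.01, 0.01, 6.67], 'twist': 0.0, 'q': [-0.31, -0.02, 2.0, -0.0, 1.17, 1.11], 'tcp': [0.512, -0.0877, 0.0336], 'w': 0.186, 'F': [-3.6, -0.7, 3.2], 't': 17.48, 'jaw': -1.418} [-0.14898098  0.54972755 -0.01915734]
```

View pics/b11.png

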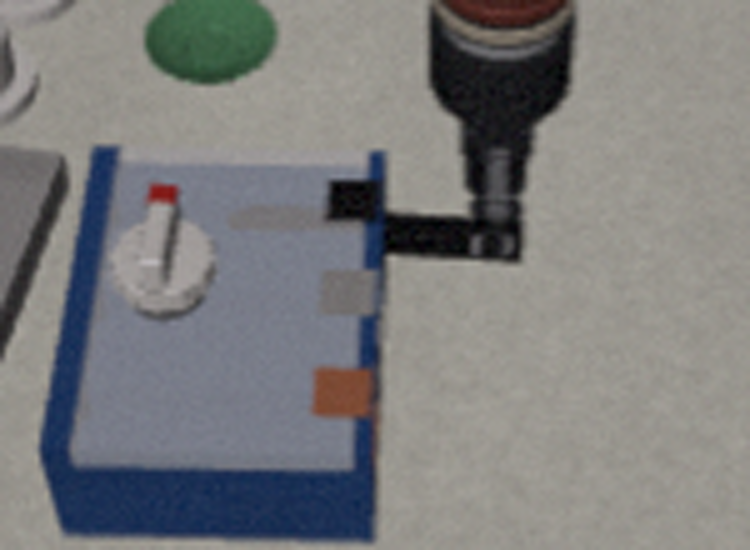

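{"op": "carry_out", "data": {"moves": [0,-0.2,0,0,0,0,-0.4,0,0,0,0,-0.4,0,-0.7,0,0,-0.4,0,-1.4,0,0,-0.4,0,-2.1,0,0,-0.4,0,-2.8,0,0,-0.4,0,-3.5,0,0,-0.4,0,-4.2,0,0,-0.4,0,-4.2,0]}}

```text
time: 18.28
tool_pos: [0.555, -0.081, 0.0376]
tool_rot: [0.054, 0.705, 0.054, -0.705]
contact_force: [0.4, -0.5, -1.8]
gripper_width: 0.188
```

```bash
python3 -c "
from h import *
print(plan(blk(.426,-.1649,.0336),-1.418),status.state()['ft_torque'])
im=grab('side');crop(im,225,150,375,260,5,'b12.png')
"
```

```text
{'shift': [0.39, 0.02, 11.02], 'twist': 0.0, 'q': [-0.28, 0.07, 1.9, 0.0, 1.17, 1.14], 'tcp': [0.555, -0.081, 0.0376], 'w': 0.188, 'F': [0.4, -0.5, -1.8], 't': 18.28, 'jaw': -1.418} [-0.09583242  0.12491041 -0.03049405]
```

View pics/b12.png

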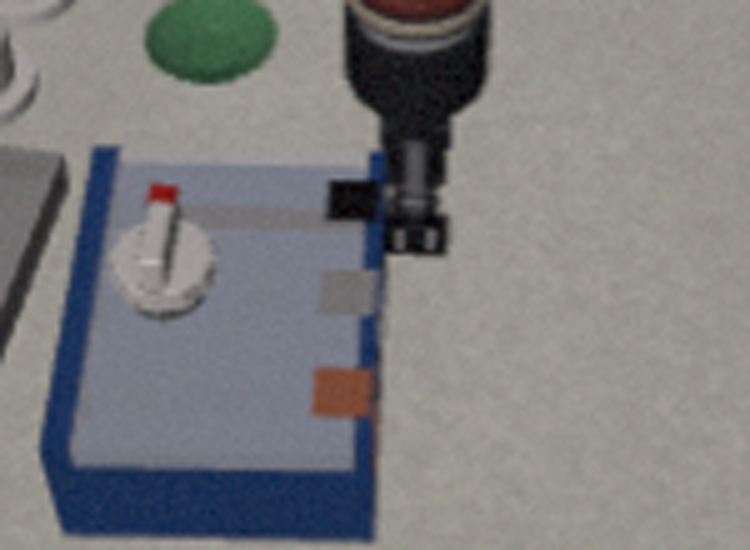

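{"op": "carry_out", "data": {"moves": [0.4,0,0,0,0,0.4,0,0,0,0,0.4,0,0,0,0,0.4,0,0,2,0,0.4,0,0,4.3,0,0.4,0,0,4.3,0,0,0.8,0,4.3,0,0,0.8,0,4.3,0,0,0.8,0,4.3,0,0,0.8,0,4.3,0,0,0.8,0,4.3,0,0,0.8,0,4.3,0]}}

```text
time: 19.33
tool_pos: [0.5114, -0.0877, 0.0296]
tool_rot: [0.054, 0.705, 0.054, -0.705]
contact_force: [-0.0, -0.4, 0.6]
gripper_width: 0.001
```

{"op": "carry_out", "data": {"moves": [0,0,0,-0.6,0,0,0,0,-1.2,0,0,0,0,-1.6,0,0,0,0,-2,0,0,0,0,-2.3,0,0,0,0,-2.6,0,0,0,0,-2.6,0]}}

```text
time: 19.92
tool_pos: [0.5373, -0.0837, 0.0295]
tool_rot: [0.054, 0.705, 0.054, -0.705]
contact_force: [0.1, -0.4, -0.4]
gripper_width: -0.001
```

```bash
python3 -c "
from h import *
print(plan(blk(.426,-.1649,.0336),-1.418),status.state()['ft_torque'])
im=grab('side');crop(im,225,150,375,260,5,'b13.png')
"
```

```text
{'shift': [-0.42, 0.03, 9.22], 'twist': 0.0, 'q': [-0.29, 0.04, 1.94, 0.0, 1.16, 1.13], 'tcp': [0.5373, -0.0837, 0.0295], 'w': -0.001, 'F': [0.1, -0.4, -0.4], 't': 19.92, 'jaw': -1.418} [-0.02580335  0.0290239   0.02788815]
```

View pics/b13.png

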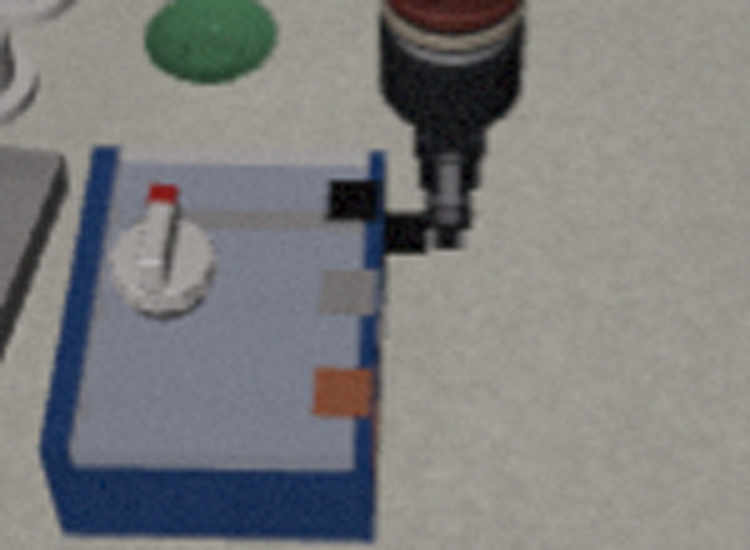

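{"op": "carry_out", "data": {"moves": [0,0,0,-0.2,0,0,0,0,-0.4,0,0,0,0,-0.6,0,0,0,0,-0.7,0,0,0,0,-0.8,0,0,0,0,-0.8,0]}}

```text
time: 20.47
tool_pos: [0.5447, -0.0826, 0.0294]
tool_rot: [0.054, 0.705, 0.054, -0.705]
contact_force: [-0.0, 0.3, -0.7]
gripper_width: -0.003
```

{"op": "carry_out", "data": {"moves": [0,0,0,-0.1,0,0,0,0,-0.2,0]}}

```text
time: 20.63
tool_pos: [0.5465, -0.0823, 0.0294]
tool_rot: [-0.054, -0.705, -0.054, 0.705]
contact_force: [-0.8, 0.4, -0.7]
gripper_width: 0.003
```

```bash
python3 -c "
from h import *
print(plan(blk(.426,-.1649,.0336),-1.418),status.state()['ft_torque'])
im=grab('side');crop(im,225,150,375,260,5,'b14.png')
"
```

```text
{'shift': [-0.41, 0.03, 10.16], 'twist': -0.0, 'q': [-0.28, 0.06, 1.92, -0.0, 1.16, 1.13], 'tcp': [0.5465, -0.0823, 0.0294], 'w': 0.003, 'F': [-0.8, 0.4, -0.7], 't': 20.63, 'jaw': -1.418} [-0.05307932  0.14969372 -0.00198847]
```

View pics/b14.png

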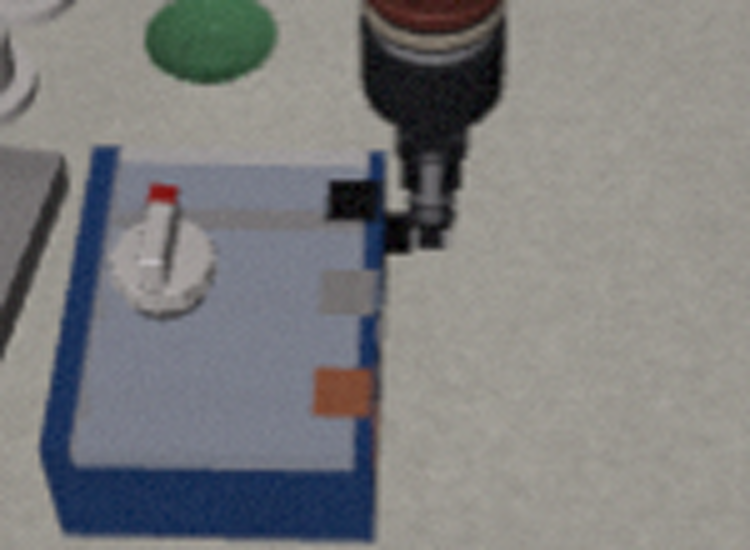

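{"op": "carry_out", "data": {"moves": [0,0,0,-0.1,0,0,0,0,-0.2,0,0,0,0,-0.2,0]}}

```text
time: 20.93
tool_pos: [0.5464, -0.0823, 0.0294]
tool_rot: [-0.054, -0.703, -0.054, 0.707]
contact_force: [-9.0, -1.8, 7.1]
gripper_width: 0.0
```

{"op": "carry_out", "data": {"moves": [0,0,0,-0.1,0,0,0,0,-0.1,0]}}

```text
time: 21.1
tool_pos: [0.5463, -0.0823, 0.0294]
tool_rot: [-0.054, -0.702, -0.054, 0.708]
contact_force: [-13.1, -2.5, 10.9]
gripper_width: -0.0
```

{"op": "carry_out", "data": {"moves": [0,0,0,0.5,0,0,0,0,3,0,0,0,0,7,0,0.6,-4,0,9,0,1,-8,0,9,0,1,-12,0,9,0,1,-16,0,9,0,1,-16,0,9,0]}}

```text
time: 21.77
tool_pos: [0.4655, -0.0973, 0.2]
tool_rot: [0.057, 0.711, 0.051, -0.699]
contact_force: [-0.3, -0.5, 1.7]
gripper_width: 0.71
```

```bash
python3 -c "
from h import *
print(plan([.447,.389,.13],-1.571))
im=grab('side','s3.png');crop(im,225,150,375,260,5,'b15.png');im=grab('top','t3.png')
"; sed -i 's/top0.png/t3.png/;s/side0.png/s3.png/' m.py; python3 m.py | grep copper
```

```text
{'shift': [6.67, -48.4, -5.46], 'twist': 0.153, 'q': [-0.36, -0.33, 1.97, 0.0, 1.48, 1.06], 'tcp': [0.4655, -0.0973, 0.2], 'w': 0.71, 'F': [-0.3, -0.5, 1.7], 't': 21.77, 'jaw': -1.418}
top copper mean [0.4722 0.3883] mid [0.4737 0.3883] yaw -0.0007 len 0.161 0.015
side copper mean [0.4722 0.391 ] mid [0.4741 0.391 ] yaw -0.0024 len 0.167 0.019
```

View pics/b15.png

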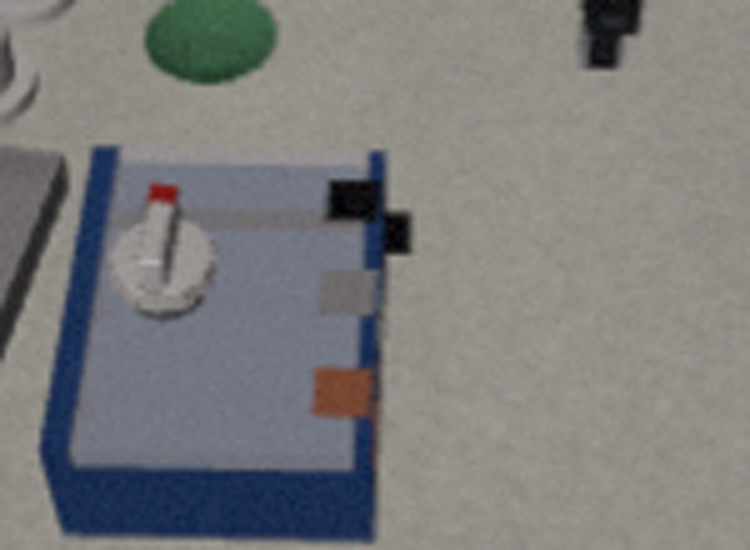

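View pics/t3.png

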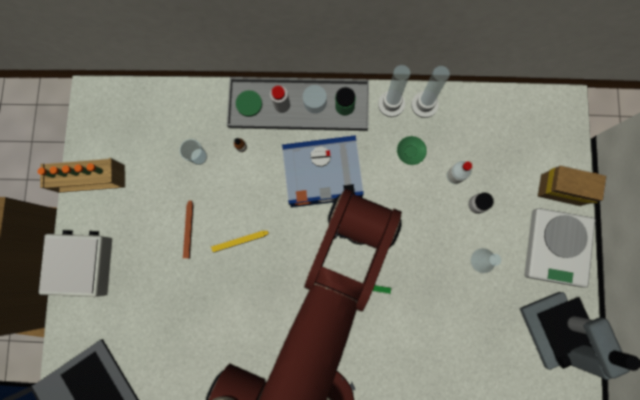

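{"op": "carry_out", "data": {"moves": [1,6,-48.4,-5.5,0.15,1,6,-48.4,-5.5,0.15,1,6,-48.4,-5.5,0.15,1,6,-48.4,-5.5,0.15,1,6,-48.4,-5.5,0.15,1,6,-48.4,-5.5,0.15,1,6,-48.4,-5.5,0.15,1,6,-48.4,-5.5,0.15,1,6,-48.4,-5.5,0.15,1,6,-48.4,-5.5,0.15,1,6,-48.4,-5.5,0.15,1,6,-48.4,-5.5,0.15]}}

```text
time: 22.87
tool_pos: [0.4393, 0.3931, 0.1263]
tool_rot: [-0.002, -0.706, -0.001, 0.708]
contact_force: [0.9, -0.9, 0.4]
gripper_width: 1.0
```

```bash
python3 -c "
from h import *
print(plan([.447,.3896,.03],-1.571))
"
```

```text
{'shift': [9.63, 0.34, -0.8], 'twist': 0.004, 'q': [0.6, 0.04, 1.77, 0.0, 1.34, 2.17], 'tcp': [0.4393, 0.3931, 0.1263], 'w': 1.0, 'F': [0.9, -0.9, 0.4], 't': 22.87, 'jaw': -1.567}
```

{"op": "carry_out", "data": {"moves": [1,3,0.3,-0.8,0,1,6,0.3,-0.8,0,1,9.6,0.3,-0.8,0,0.6,9.6,0.3,-0.8,0,0.6,9.6,0.3,-0.8,0,0.6,9.6,0.3,-0.8,0]}}

```text
time: 23.37
tool_pos: [0.4494, 0.3883, 0.0338]
tool_rot: [0.001, 0.707, 0.001, -0.707]
contact_force: [0.3, 0.2, 0.0]
gripper_width: 0.616
```

```bash
python3 -c "
from h import *
print(plan([.447,.3896,-.0175],-1.573))
im=grab('side');crop(im,250,280,370,400,5,'d1.png')
"
```

```text
{'shift': [5.13, -0.13, 0.24], 'twist': 0.005, 'q': [0.59, 0.15, 1.82, 0.0, 1.17, 2.16], 'tcp': [0.4494, 0.3883, 0.0338], 'w': 0.616, 'F': [0.3, 0.2, 0.0], 't': 23.37, 'jaw': -1.568}
```

View pics/d1.png

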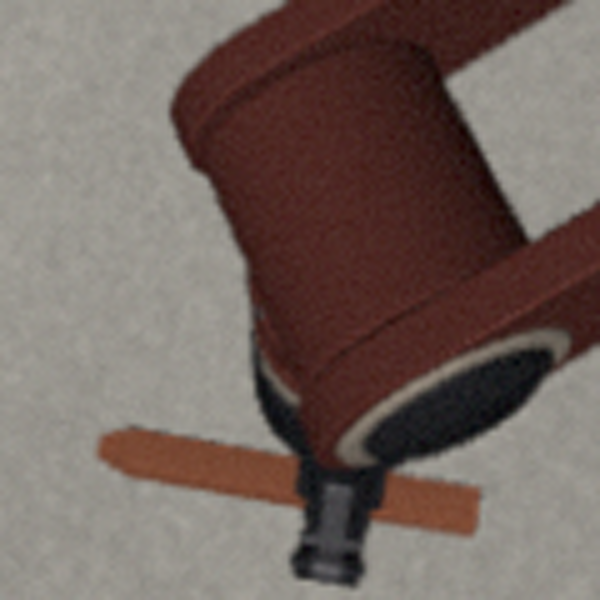

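{"op": "carry_out", "data": {"moves": [0.6,2,-0.1,0.2,0,0.6,3.5,-0.1,0.2,0,0.6,4.2,-0.1,0.2,0,0.6,4.6,-0.1,0.2,0,0.6,4.8,-0.1,0.2,0,0.6,4.8,-0.1,0.2,0]}}

```text
time: 23.92
tool_pos: [0.4479, 0.3896, -0.0136]
tool_rot: [0.001, 0.708, 0.001, -0.707]
contact_force: [-1.2, 0.4, 0.1]
gripper_width: 0.601
```

```bash
python3 -c "
from h import *
print(plan([.447,.3896,-.0175],-1.573))
im=grab('side');crop(im,250,280,370,400,5,'d2.png')
"
```

```text
{'shift': [0.39, 0.0, 0.09], 'twist': 0.005, 'q': [0.59, 0.22, 1.83, 0.0, 1.09, 2.16], 'tcp': [0.4479, 0.3896, -0.0136], 'w': 0.601, 'F': [-1.2, 0.4, 0.1], 't': 23.92, 'jaw': -1.568}
```

View pics/d2.png

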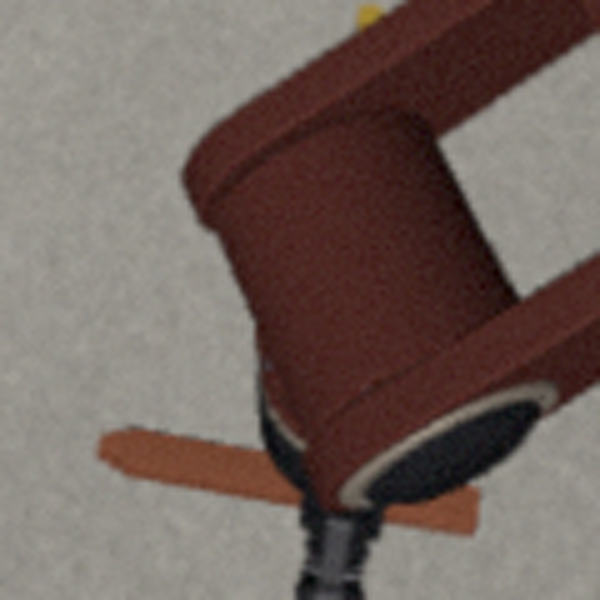

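{"op": "carry_out", "data": {"moves": [0.6,0.3,0,0,0,0.5,0.4,0,0,0,0,0.4,0,0,0,0,0.4,0,0,0,0,0.4,0,0,0,0,0.4,0,0,0,0,0.4,0,0,0,0,0.4,0,0,0]}}

```text
time: 24.63
tool_pos: [0.4474, 0.3893, -0.0182]
tool_rot: [0.001, 0.707, 0.001, -0.707]
contact_force: [-1.0, -1.2, 4.5]
gripper_width: 0.196
```

```bash
python3 -c "
from h import *
print(plan([.447,.3896,-.0175],-1.573))
"
```

```text
{'shift': [-0.07, -0.03, 0.04], 'twist': 0.005, 'q': [0.59, 0.22, 1.84, -0.0, 1.08, 2.16], 'tcp': [0.4474, 0.3893, -0.0182], 'w': 0.196, 'F': [-1.0, -1.2, 4.5], 't': 24.63, 'jaw': -1.568}
```

```bash
python3 -c "
from h import *
print(px2w('top',[[240,145],[193,152],[267,233]],.0).round(3).tolist())
print(plan(blk(.423,-.0322,.0328),-1.418))
"
```

```text
[[0.733, 0.251, 0.0], [0.708, 0.393, 0.0], [0.47, 0.157, 0.0]]
{'shift': [-5.1, 35.66, 2.54], 'twist': -0.15, 'q': [0.59, 0.22, 1.84, -0.0, 1.08, 2.16], 'tcp': [0.4474, 0.3893, -0.0182], 'w': 0.196, 'F': [-1.0, -1.2, 4.5], 't': 24.63, 'jaw': -1.568}
```

{"op": "carry_out", "data": {"moves": [0,-2,0,0,0,0,-5,0,0,0,0,-6.1,2,0.5,0,0,-6.1,5,1,-0.05,0,-6.1,8,1.5,-0.1,0,-6.1,12,2,-0.15,0,-6.1,16,2.5,-0.15,0,-6.1,20,2.5,-0.15,0,-6.1,24,2.5,-0.15,0,-6.1,27,2.5,-0.15,0,-6.1,30,2.5,-0.15,0,-6.1,30,2.5,-0.15]}}

```text
time: 25.63
tool_pos: [0.4215, 0.0851, 0.0407]
tool_rot: [-0.053, -0.704, -0.051, 0.706]
contact_force: [-0.8, 0.7, -3.3]
gripper_width: 0.19
```

```bash
python3 -c "
from h import *
print(plan(blk(.423,-.0322,.0328),-1.418))
"
```

```text
{'shift': [0.8, 5.21, 0.62], 'twist': -0.005, 'q': [0.03, -0.26, 2.2, -0.0, 1.21, 1.45], 'tcp': [0.4215, 0.0851, 0.0407], 'w': 0.19, 'F': [-0.8, 0.7, -3.3], 't': 25.63, 'jaw': -1.423}
```

{"op": "carry_out", "data": {"moves": [0,0.3,2,0.3,-0.005,0,0.5,4,0.6,-0.005,0,0.8,5.2,0.6,-0.005,0,0.8,5.2,0.6,-0.005,0,0.8,5.2,0.6,-0.005]}}

```text
time: 26.05
tool_pos: [0.4238, 0.037, 0.0331]
tool_rot: [-0.055, -0.704, -0.056, 0.706]
contact_force: [-0.3, 1.0, -4.8]
gripper_width: 0.191
```

```bash
python3 -c "
from h import *
print(plan(blk(.423,-.0322,.0328),-1.418))
im=grab('side');crop(im,225,150,375,270,5,'d3.png');im=grab('top');crop(im,270,130,380,240,5,'d4.png')
p=status.state()['tool_pos'].copy();p[2]+=.0272
print(((w2px('side',[p+U*.1116,p-U*.058])-[225,150])*5).round(),((w2px('top',[p+U*.1116])-[270,130])*5).round())
"
```

```text
{'shift': [0.03, 0.42, 0.15], 'twist': 0.004, 'q': [-0.09, -0.26, 2.21, 0.0, 1.19, 1.33], 'tcp': [0.4238, 0.037, 0.0331], 'w': 0.191, 'F': [-0.3, 1.0, -4.8], 't': 26.05, 'jaw': -1.414}
[[407. 423.]
 [727. 428.]] [[157. 397.]]
```

View pics/d3.png

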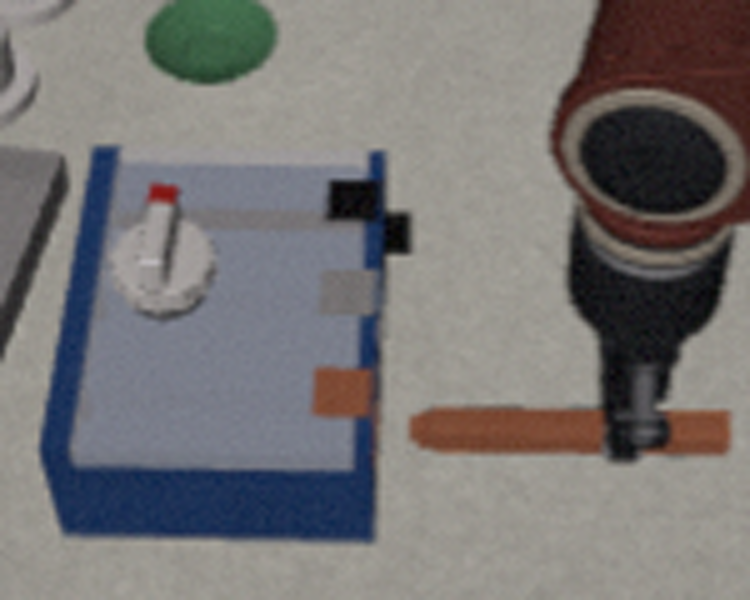

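View pics/d4.png

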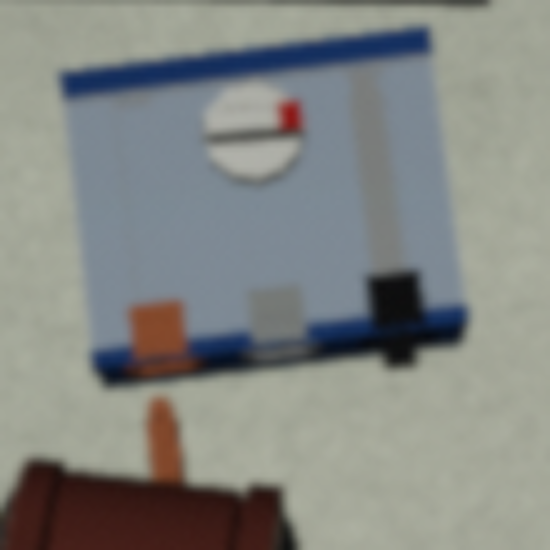

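{"op": "carry_out", "data": {"moves": [0,-0.1,0.4,0,0.004,0,-0.1,0.4,0,0.004,0,-0.1,0.4,-0.8,0.004,0,-0.1,0.4,-1.6,0.004,0,-0.1,0.4,-2.4,0.004,0,-0.1,0.4,-3,0.004,0,-0.1,0.4,-3.6,0.004,0,-0.1,0.4,-4,0.004,0,-0.1,0.4,-4,0.004]}}

```text
time: 26.9
tool_pos: [0.466, 0.0393, 0.0354]
tool_rot: [-0.054, -0.705, -0.054, 0.705]
contact_force: [-0.5, 0.1, -5.1]
gripper_width: 0.19
```

```bash
python3 -c "
from h import *
print(plan(blk(.423,-.0322,.0328),-1.418),status.state()['ft_torque'])
im=grab('side');crop(im,225,150,375,270,5,'d5.png')
"
```

```text
{'shift': [0.26, -0.0, 4.35], 'twist': 0.001, 'q': [-0.08, -0.15, 2.12, 0.0, 1.18, 1.34], 'tcp': [0.466, 0.0393, 0.0354], 'w': 0.19, 'F': [-0.5, 0.1, -5.1], 't': 26.9, 'jaw': -1.417} [-0.00702202  0.08223006 -0.00419769]
```

View pics/d5.png

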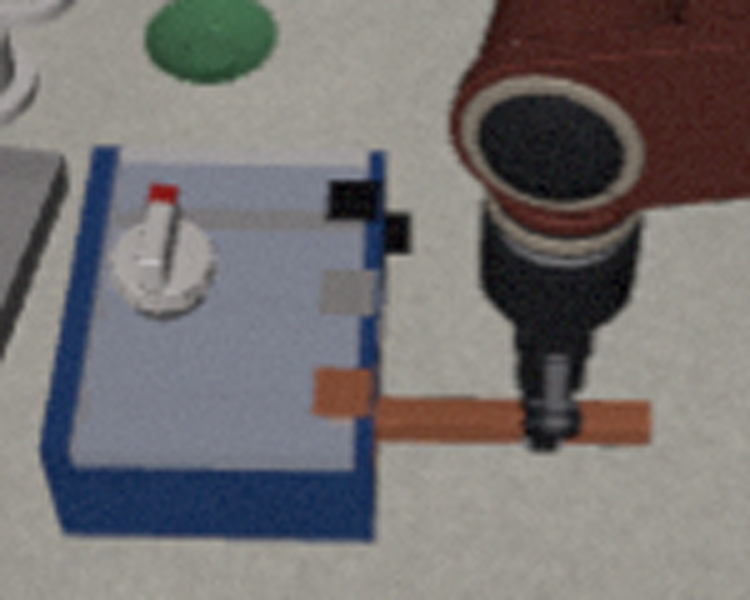

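{"op": "carry_out", "data": {"moves": [0,0.15,0,-0.5,0,0,0.15,0,-1,0,0,0.15,0,-1.5,0,0,0.15,0,-2,0,0,0.15,0,-2.5,0,0,0.15,0,-3,0,0,0.15,0,-3,0]}}

```text
time: 27.53
tool_pos: [0.4961, 0.0438, 0.0343]
tool_rot: [0.054, 0.705, 0.054, -0.705]
contact_force: [-0.5, 0.2, -4.6]
gripper_width: 0.191
```

{"op": "carry_out", "data": {"moves": [0,0,0,-0.6,0,0,0,0,-1.2,0,0,0,0,-1.8,0,0,0,0,-2.4,0,0,0,0,-3,0,0,0,0,-3.5,0,0,0,0,-3.8,0,0,0,0,-3.8,0]}}

```text
time: 28.2
tool_pos: [0.5331, 0.0497, 0.034]
tool_rot: [0.054, 0.705, 0.054, -0.705]
contact_force: [0.1, 0.6, -4.7]
gripper_width: 0.192
```

```bash
python3 -c "
from h import *
print(plan(blk(.423,-.0322,.0328),-1.418),status.state()['ft_torque'])
im=grab('side');crop(im,225,150,375,270,5,'d6.png')
"
```

```text
{'shift': [0.12, -0.0, 11.15], 'twist': 0.001, 'q': [-0.05, 0.02, 1.96, 0.0, 1.16, 1.37], 'tcp': [0.5331, 0.0497, 0.034], 'w': 0.192, 'F': [0.1, 0.6, -4.7], 't': 28.2, 'jaw': -1.417} [ 0.03697568  0.11672112 -0.0215152 ]
```

View pics/d6.png

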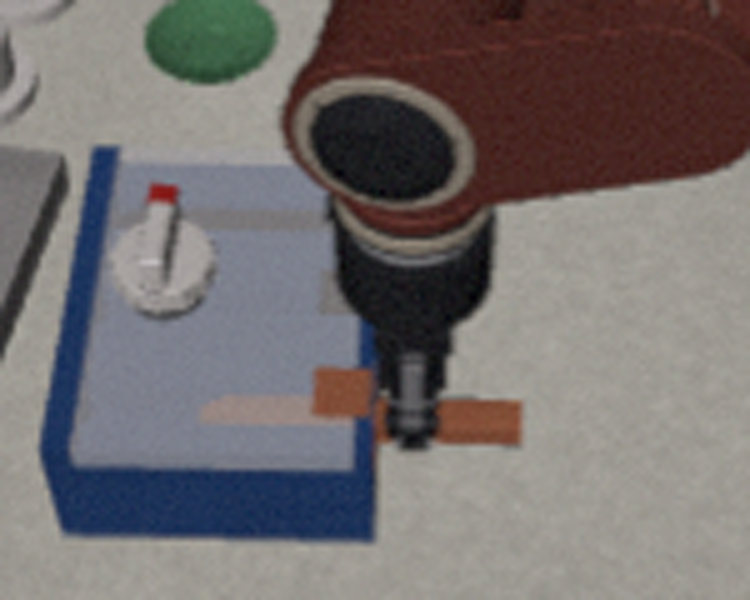

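{"op": "carry_out", "data": {"moves": [0.4,0,0,0,0,0.4,0,0,0,0,0.4,0,0,0,0,0.4,0,0,2,0,0.4,0,0,3.8,0,0.4,0,0,3.8,0,0,0,0,3.8,0,0,0,0,3.8,0,0,0,0,3.8,0,0,0,0,3.8,0,0,0,0,3.8,0]}}

```text
time: 29.17
tool_pos: [0.4956, 0.0438, 0.0347]
tool_rot: [0.054, 0.705, 0.054, -0.705]
contact_force: [-3.4, -0.6, 6.3]
gripper_width: 0.184
```

```bash
python3 -c "
from h import *
print(plan(blk(.423,-.0322,.0328),-1.418),status.state()['ft_torque'])
im=grab('side');crop(im,225,150,375,270,5,'d7.png')
"
```

```text
{'shift': [0.19, -0.01, 7.35], 'twist': 0.001, 'q': [-0.06, -0.07, 2.05, -0.0, 1.17, 1.36], 'tcp': [0.4956, 0.0438, 0.0347], 'w': 0.184, 'F': [-3.4, -0.6, 6.3], 't': 29.17, 'jaw': -1.417} [0.03439296 0.54904527 0.04247395]
```

View pics/d7.png

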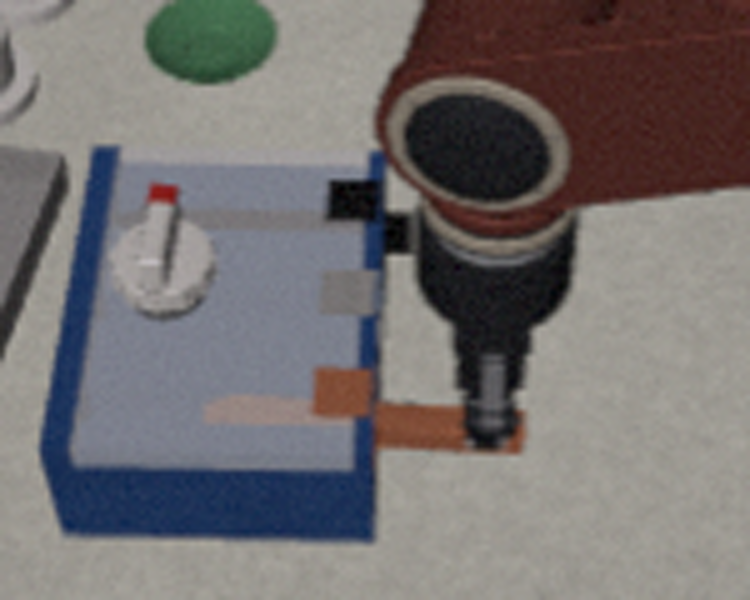

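{"op": "carry_out", "data": {"moves": [0,-0.2,0,0,0,0,-0.4,0,0,0,0,-0.4,0,-0.7,0,0,-0.4,0,-1.4,0,0,-0.4,0,-2.1,0,0,-0.4,0,-2.8,0,0,-0.4,0,-3.5,0,0,-0.4,0,-3.8,0,0,-0.4,0,-3.8,0]}}

```text
time: 29.97
tool_pos: [0.5339, 0.0497, 0.0382]
tool_rot: [0.054, 0.706, 0.054, -0.704]
contact_force: [1.2, 0.6, -2.8]
gripper_width: 0.185
```

```bash
python3 -c "
from h import *
print(plan(blk(.423,-.0322,.0328),-1.418),status.state()['ft_torque'])
im=grab('side');crop(im,225,150,375,270,5,'d8.png')
"
```

```text
{'shift': [0.52, -0.01, 11.23], 'twist': 0.001, 'q': [-0.05, 0.01, 1.96, 0.0, 1.17, 1.37], 'tcp': [0.5339, 0.0497, 0.0382], 'w': 0.185, 'F': [1.2, 0.6, -2.8], 't': 29.97, 'jaw': -1.417} [ 0.0316699  -0.02676114  0.02747368]
```

View pics/d8.png

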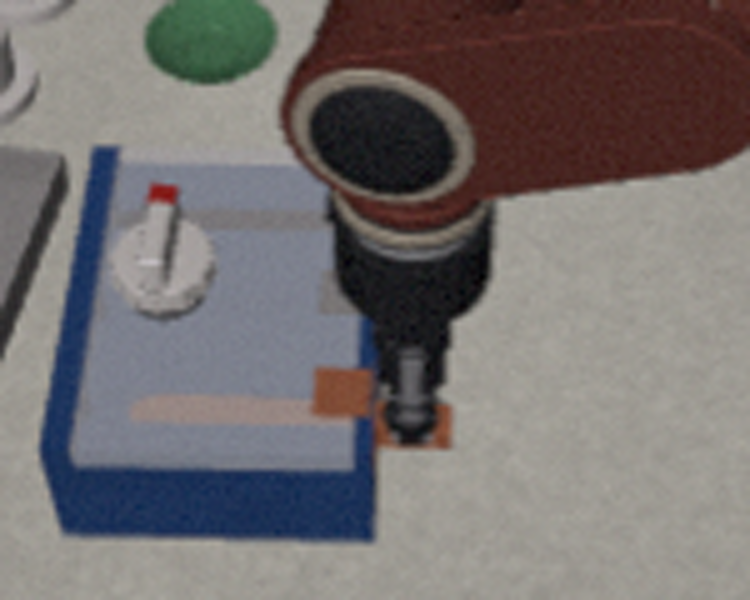

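Release, back off, lower, shut, then push the end.

{"op": "carry_out", "data": {"moves": [0.4,0,0,0,0,0.4,0,0,0,0,0.4,0,0,0,0,0.4,0,0,2,0,0.4,0,0,4.5,0,0.4,0,0,4.5,0,0,0.8,0,4.5,0,0,0.8,0,4.5,0,0,0.8,0,4.5,0,0,0.8,0,4.5,0,0,0.8,0,4.5,0,0,0.8,0,4.5,0]}}

```text
time: 31.02
tool_pos: [0.4885, 0.0427, 0.0301]
tool_rot: [0.054, 0.705, 0.054, -0.705]
contact_force: [-0.2, 0.6, 0.6]
gripper_width: -0.002
```

{"op": "carry_out", "data": {"moves": [0,0,0,-0.6,0,0,0,0,-1.2,0,0,0,0,-1.6,0,0,0,0,-2,0,0,0,0,-2.3,0,0,0,0,-2.6,0,0,0,0,-2.9,0,0,0,0,-2.9,0]}}

```text
time: 31.68
tool_pos: [0.5169, 0.0472, 0.0298]
tool_rot: [-0.054, -0.705, -0.054, 0.705]
contact_force: [-2.5, -0.6, 1.2]
gripper_width: -0.004
```

```bash
python3 -c "
from h import *
print(plan(blk(.423,-.0322,.0328),-1.418),status.state()['ft_torque'])
im=grab('side');crop(im,225,150,375,270,5,'d9.png')
"
```

```text
{'shift': [-0.3, 0.0, 9.5], 'twist': 0.001, 'q': [-0.05, -0.01, 2.0, -0.0, 1.16, 1.36], 'tcp': [0.5169, 0.0472, 0.0298], 'w': -0.004, 'F': [-2.5, -0.6, 1.2], 't': 31.68, 'jaw': -1.417} [-0.06188775  0.2229309   0.06221644]
```

View pics/d9.png

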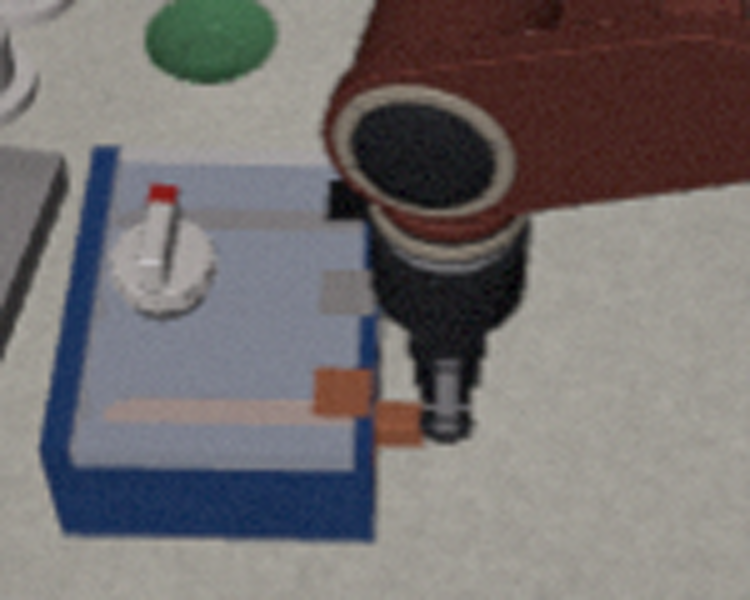

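{"op": "carry_out", "data": {"moves": [0,0,0,-0.2,0,0,0,0,-0.4,0,0,0,0,-0.6,0,0,0,0,-0.8,0,0,0,0,-0.8,0]}}

```text
time: 32.15
tool_pos: [0.5249, 0.0485, 0.0298]
tool_rot: [0.054, 0.705, 0.054, -0.705]
contact_force: [-1.6, -0.2, 0.8]
gripper_width: -0.002
```

{"op": "carry_out", "data": {"moves": [0,0,0,-0.1,0,0,0,0,-0.2,0,0,0,0,-0.2,0]}}

```text
time: 32.4
tool_pos: [0.5266, 0.0487, 0.0298]
tool_rot: [0.054, 0.705, 0.054, -0.705]
contact_force: [-2.3, -0.3, 1.5]
gripper_width: 0.001
```

{"op": "carry_out", "data": {"moves": [0,0,0,-0.1,0,0,0,0,-0.2,0,0,0,0,-0.2,0]}}

```text
time: 32.65
tool_pos: [0.5265, 0.0488, 0.0298]
tool_rot: [-0.055, -0.703, -0.054, 0.707]
contact_force: [-10.4, -2.5, 6.8]
gripper_width: -0.001
```

```bash
python3 -c "
from h import *
print(plan(blk(.423,-.0322,.0328),-1.418),status.state()['ft_torque'])
im=grab('side');crop(im,225,150,375,270,5,'d10.png')
"
```

```text
{'shift': [-0.25, 0.0, 10.48], 'twist': 0.001, 'q': [-0.05, 0.01, 1.97, -0.0, 1.16, 1.37], 'tcp': [0.5265, 0.0488, 0.0298], 'w': -0.001, 'F': [-10.4, -2.5, 6.8], 't': 32.65, 'jaw': -1.417} [-0.24033716  1.60960233 -0.00906466]
```

View pics/d10.png

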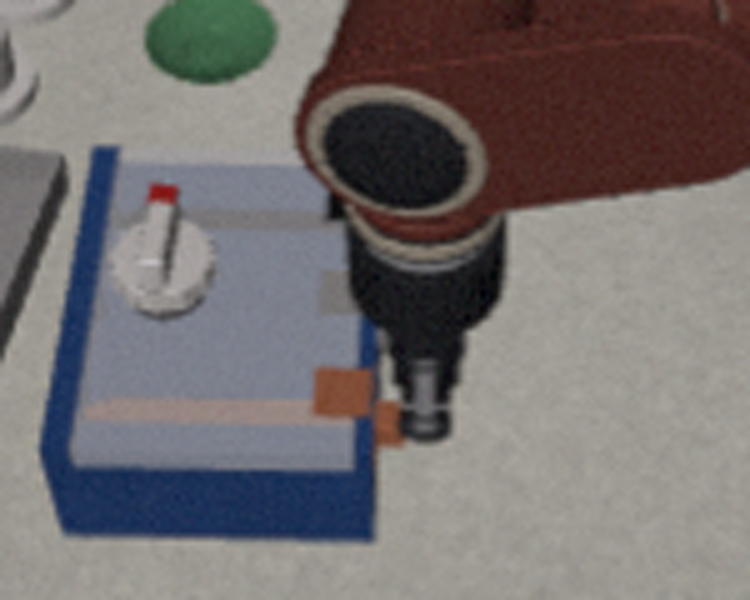

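{"op": "carry_out", "data": {"moves": [0,0,0,0.5,0,0,0,0,3,0,0,0,0,6,0,0.6,-4,0,7,0,1,-8,0,7,0,1,-12,0,7,0,1,-16,0,7,0,1,-18,0,7,0,1,-18,0,7,0]}}

```text
time: 33.45
tool_pos: [0.4636, 0.0381, 0.2177]
tool_rot: [0.055, 0.71, 0.054, -0.7]
contact_force: [0.4, -0.4, 0.8]
gripper_width: 0.846
```

```bash
python3 -c "
from h import *
im=grab('side','s4.png');crop(im,225,150,375,270,5,'d11.png');im=grab('top','t4.png');crop(im,270,125,370,215,6,'d12.png')
print(plan([.677,.0045,.2],.1))
"
```

```text
{'shift': [1.24, 6.65, -20.87], 'twist': -1.517, 'q': [-0.08, -0.36, 1.98, 0.0, 1.52, 1.34], 'tcp': [0.4605, 0.0383, 0.2113], 'w': 0.992, 'F': [-0.6, 0.5, -0.3], 't': 33.55, 'jaw': -1.417}
```

View pics/d11.png

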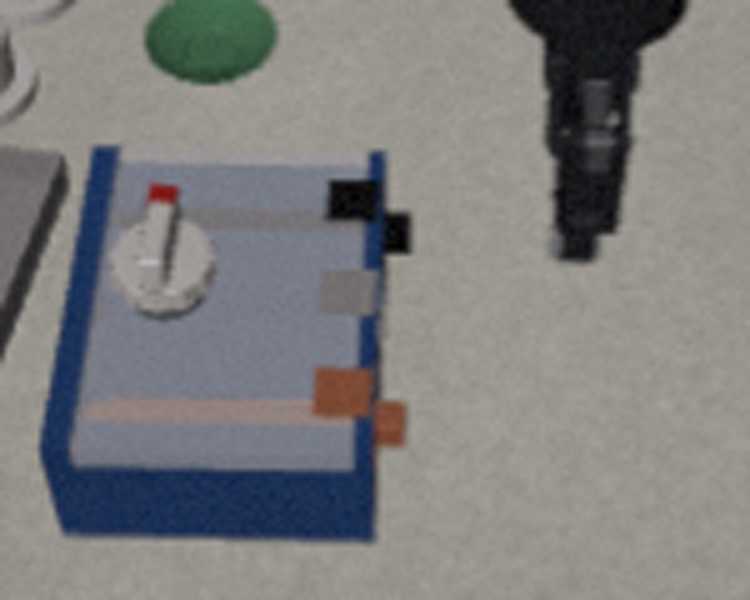

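View pics/d12.png

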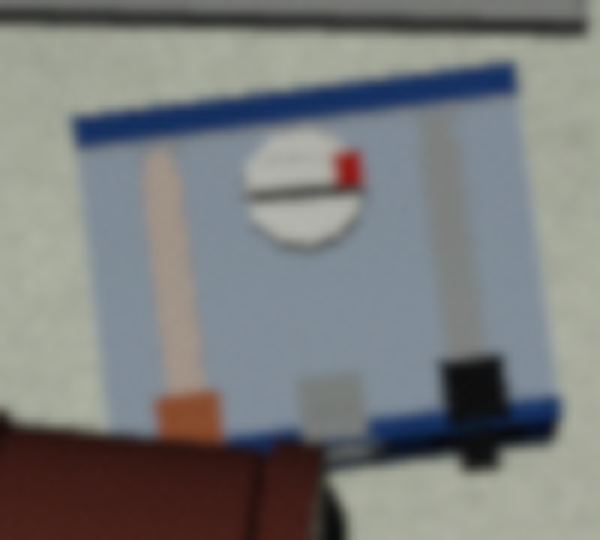

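View pics/t4.png

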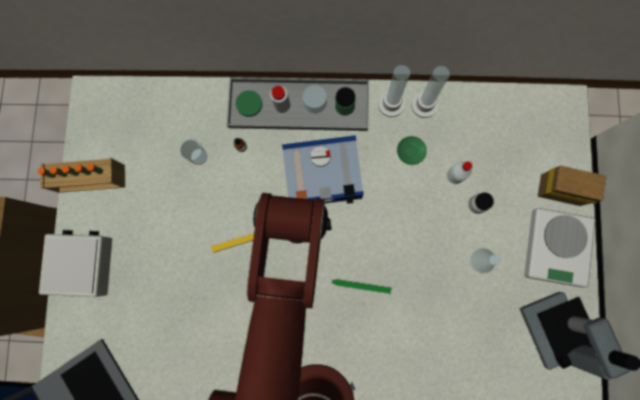

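{"op": "carry_out", "data": {"moves": [1,0,6.7,-20.9,-1.52,1,0,6.7,-20.9,-1.52,1,0,6.7,-20.9,-1.52,1,0,6.7,-20.9,-1.52,1,0,6.7,-20.9,-1.52,1,0,6.7,-20.9,-1.52,1,0,6.7,-20.9,-1.52,1,0,6.7,-20.9,-1.52,1,0,6.7,-20.9,-1.52,1,0,6.7,-20.9,-1.52,1,0,6.7,-20.9,-1.52,1,0,6.7,-20.9,-1.52]}}

```text
time: 34.55
tool_pos: [0.6751, 0.0042, 0.2065]
tool_rot: [0.521, 0.477, 0.523, -0.478]
contact_force: [-0.7, 0.5, -0.3]
gripper_width: 0.994
```

{"op": "carry_out", "data": {"moves": [1,0,0,0,-0.12,1,0,0,0,-0.12]}}

```text
time: 34.72
tool_pos: [0.6751, 0.0042, 0.2067]
tool_rot: [0.547, 0.446, 0.55, -0.447]
contact_force: [-1.2, 0.7, 0.7]
gripper_width: 1.0
```

```bash
python3 -c "
from h import *
print(plan([.677,.0043,.103],.105))
"
```

```text
{'shift': [10.37, 0.22, 0.05], 'twist': 0.1, 'q': [-0.1, 0.17, 1.49, 0.0, 1.49, -0.31], 'tcp': [0.6751, 0.0042, 0.2067], 'w': 1.0, 'F': [-1.2, 0.7, 0.7], 't': 34.72, 'jaw': 0.205}
```

{"op": "carry_out", "data": {"moves": [1,2,0.2,0,0.1,1,5,0.2,0,0.1,1,8,0.2,0,0.1,1,9.5,0.2,0,0.1,1,10.3,0.2,0,0.1,1,10.3,0.2,0,0.1,1,10.3,0.2,0,0.1]}}

```text
time: 35.3
tool_pos: [0.6783, 0.0045, 0.1073]
tool_rot: [0.525, 0.474, 0.525, -0.474]
contact_force: [0.6, 0.9, 0.1]
gripper_width: 0.999
```

```bash
python3 -c "
from h import *
print(plan([.677,.0043,.103],.105))
im=grab('side');crop(im,220,100,290,220,5,'e1.png')
"
```

```text
{'shift': [0.43, -0.13, 0.0], 'twist': -0.003, 'q': [-0.1, 0.25, 1.57, 0.0, 1.32, -0.21], 'tcp': [0.6783, 0.0045, 0.1073], 'w': 0.999, 'F': [0.6, 0.9, 0.1], 't': 35.3, 'jaw': 0.102}
```

View pics/e1.png

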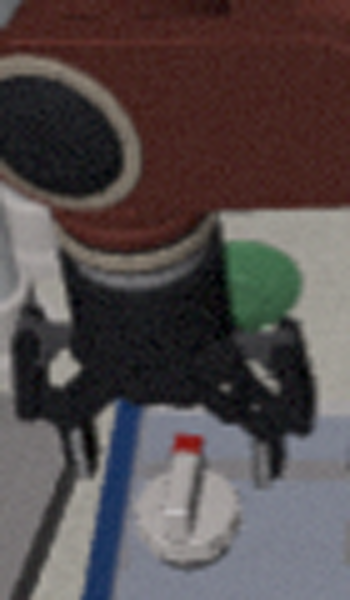

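Straddling the wing. Go 3 mm lower and close.

{"op": "carry_out", "data": {"moves": [1,0.3,-0.1,0,0,0,0.3,-0.1,0,0,0,0.3,-0.1,0,0,0,0.3,-0.1,0,0,0,0.3,-0.1,0,0,0,0.3,-0.1,0,0,0,0.3,-0.1,0,0,0,0.3,-0.1,0,0,0,0.3,-0.1,0,0,0,0.3,-0.1,0,0]}}

```text
time: 36.18
tool_pos: [0.677, 0.0044, 0.1042]
tool_rot: [0.525, 0.474, 0.525, -0.474]
contact_force: [-1.4, 0.8, 2.8]
gripper_width: 0.145
```

{"op": "carry_out", "data": {"moves": [0,0,0,0,0.1,0,0,0,0,0.2,0,0,0,0,0.3,0,0,0,0,0.4,0,0,0,0,0.5,0,0,0,0,0.6,0,0,0,0,0.7,0,0,0,0,0.8,0,0,0,0,0.8]}}

```text
time: 36.93
tool_pos: [0.6772, 0.0043, 0.1043]
tool_rot: [0.299, 0.641, 0.299, -0.641]
contact_force: [-0.3, 0.1, 2.5]
gripper_width: 0.142
```

```bash
python3 -c "
from h import *
print(plan([.677,.0043,.103],.105),status.state()['ft_torque'])
im=grab('side');crop(im,220,100,290,220,5,'e2.png')
"
```

```text
{'shift': [0.13, -0.01, 0.01], 'twist': -0.804, 'q': [-0.1, 0.25, 1.57, -0.0, 1.32, 0.6], 'tcp': [0.6772, 0.0043, 0.1043], 'w': 0.142, 'F': [-0.3, 0.1, 2.5], 't': 36.93, 'jaw': -0.699} [-0.03390605  0.21064817 -0.02010663]
```

View pics/e2.png

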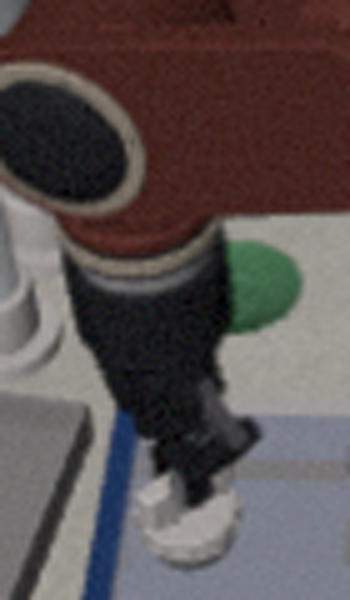

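{"op": "carry_out", "data": {"moves": [0,0,0,0,0.1,0,0,0,0,0.2,0,0,0,0,0.3,0,0,0,0,0.4,0,0,0,0,0.5,0,0,0,0,0.6,0,0,0,0,0.66,0,0,0,0,0.7,0,0,0,0,0.7]}}

```text
time: 37.73
tool_pos: [0.6772, 0.0042, 0.1042]
tool_rot: [0.062, 0.705, 0.062, -0.704]
contact_force: [-0.4, -1.3, 3.2]
gripper_width: 0.144
```

```bash
python3 -c "
from h import *
print(plan([.677,.0043,.103],.105),status.state()['ft_torque'])
"
```

```text
{'shift': [0.12, -0.01, 0.02], 'twist': -1.5, 'q': [-0.1, 0.25, 1.57, -0.0, 1.32, 1.29], 'tcp': [0.6772, 0.0042, 0.1042], 'w': 0.144, 'F': [-0.4, -1.3, 3.2], 't': 37.73, 'jaw': -1.395} [-0.08122868  0.19290105 -0.06154674]
```

{"op": "carry_out", "data": {"moves": [0,0,0,0,0.02,0,0,0,0,0.04,0,0,0,0,0.04]}}

```text
time: 37.98
tool_pos: [0.6772, 0.0042, 0.1043]
tool_rot: [0.048, 0.706, 0.047, -0.705]
contact_force: [-0.2, -0.9, 3.6]
gripper_width: 0.147
```

```bash
python3 -c "
from h import *
print(plan([.677,.0043,.103],.105),status.state()['ft_torque'])
"
```

```text
{'shift': [0.13, -0.01, 0.02], 'twist': -1.541, 'q': [-0.1, 0.25, 1.57, -0.0, 1.32, 1.33], 'tcp': [0.6772, 0.0042, 0.1043], 'w': 0.147, 'F': [-0.2, -0.9, 3.6], 't': 37.98, 'jaw': -1.436} [-0.16826094  0.12098113  0.31916795]
```

{"op": "carry_out", "data": {"moves": [1,0,0,0,0.02,1,0,0,0,0,1,0,0,0,0,1,0,0,0,0,1,0,0,0,0,1,0,0,0,0,1,-3,0,0,0,1,-6,0,0,0,1,-9,0,0,0,1,-12,0,0,0,1,-12,0,0,0]}}

```text
time: 38.9
tool_pos: [0.6806, 0.0041, 0.2332]
tool_rot: [0.048, 0.71, 0.047, -0.701]
contact_force: [-0.1, 0.8, 1.4]
gripper_width: 0.997
```

{"op": "carry_out", "data": {"moves": [1,0,0,4,0,1,0,0,8,0,1,0,0,12,0,1,0,0,16,0,1,0,0,20,0,1,0,0,24,0,1,0,0,26,0,1,0,0,26,0,1,0,0,26,0]}}

```text
time: 39.65
tool_pos: [0.419, -0.0304, 0.2243]
tool_rot: [0.047, 0.706, 0.047, -0.705]
contact_force: [1.3, -0.2, 0.5]
gripper_width: 1.0
```

```bash
python3 -c "
from h import *
im=grab('side','s5.png');crop(im,225,150,375,270,5,'f1.png');im=grab('top','t5.png');crop(im,270,125,370,215,6,'f2.png')
print(plan([.677,.0045,.2],.1))
"
```

```text
{'shift': [2.44, -0.02, -25.94], 'twist': -1.537, 'q': [-0.25, -0.48, 2.04, 0.0, 1.58, 1.19], 'tcp': [0.4199, -0.0303, 0.2242], 'w': 0.998, 'F': [-0.1, -0.5, -0.1], 't': 39.75, 'jaw': -1.437}
```

View pics/f1.png

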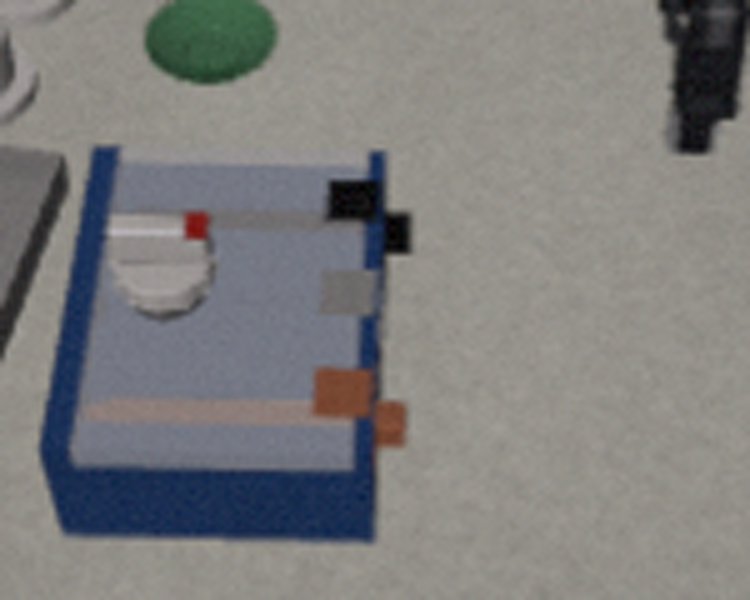

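View pics/f2.png

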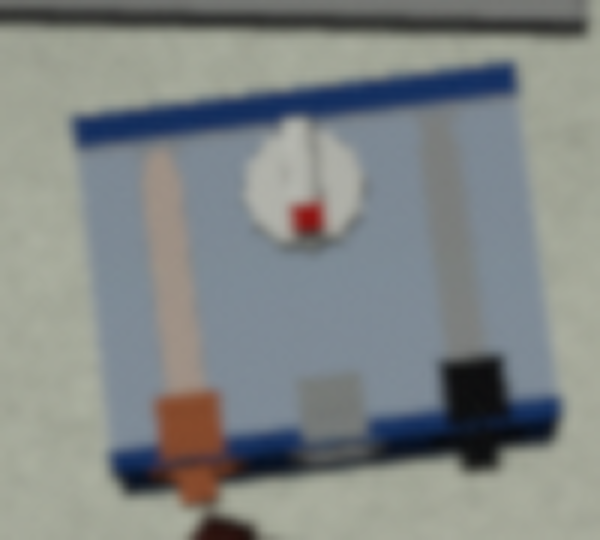

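View pics/t5.png

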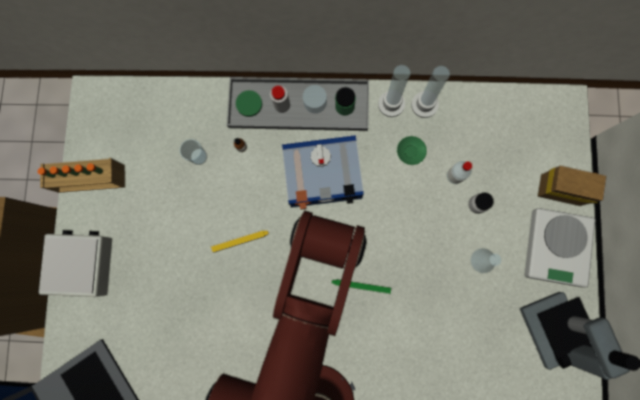

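```bash
python3 -c "
from h import *
w=px2w('top',np.array([[307,219],[292,122]])/6+[270,125]-.4,.141);d=w[1]-w[0];print(np.arctan2(d[1],d[0])-.153)
w=px2w('side',np.array([[196,226],[108,226]])/5+[225,150]-.4,.141);d=w[1]-w[0];print(np.arctan2(d[1],d[0])-.153)
print(workorder.job_done())"
```

```text
0.027761365167772833
0.021052684399930244
the job is handed in; nothing more can be done
None
```

The job is handed in. The carbon and copper bars are home in their own bores and the vent cap is tight again. No zinc bar was in view in either camera at any arm pose, so I took it as absent.

**What I did**
- I unscrewed the cap by about 1.44 rad, to roughly 1.5 rad.
- I put in carbon first, then copper. Each bar went in with one hold behind its centre, a second hold near the rear, and a push on the end with the jaws shut until it met the bottom (about 13 N for carbon, 10 N for copper).
- I then turned the cap back until it met its stop, where the torque rose to about 0.3 N m.

**Last checks**
- Both bars stand out about 16 mm from the face.
- The cap measures about 0.03 rad in the top view and 0.02 rad in the side view.
- The glassware and the yellow and green look-alikes appear unmoved.
- The arm is clear of everything, and I handed in at about 40 s.

**What disagreed**
- The fingertips were about 30 mm higher than the reported TCP and `manip.tcp_to_tips` imply. The first two tries at the cap and the first try at the carbon bar missed or caught only the edge. I corrected the height from the pictures, and nothing was disturbed.

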